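# Tip the slide mailer out of its nest and lay it in the free half of the tray

## Robot

A 6-joint arm with a two-finger parallel gripper is mounted at the origin on a cart in front of the work surface, level with it; the furniture and walls round the work are solid. World frame = base frame: x ahead of the robot, y to its left, z up, the work surface at z = 0. Lengths are in m, angles in rad, forces in N, time in s.
With the tool pointing down it reaches from about 0.35 to 0.85 m from the base axis. Payload 8.1 kg.
Tool frame: the origin (TCP) lies on the centre line of the jaws, within the pads' length; the fingertips stand 17 mm ahead of it and the grasp point (between the pads) lies 2 mm behind it (robot.tip_reach is the z of the fingertips in the tool frame, in m); z points along the fingers, y is the direction in which the jaws open and shut (so a half turn about z gives the same grasp; the last joint's range is limited). The gripper opens to 93 mm and grips with 3 to 60 N. Pads are 15 mm wide; open, the fingers measure 128 mm over their backs; the gripper's body (75 mm by 188 mm) begins 65 mm behind the grasp point.
Start: joints at [-1.24, 0.13, 1.488, -0, 1.523, -0.085], TCP at [0.242, -0.549, 0.215] pointing down, gripper open.
Joint ranges: [-2.96, 2.96], [-0.89, 2.26], [0.02, 2.5], [-1.34, 4.48], [0, 2.73], [-2.66, 2.66]. Speed limits (rad/s): [2.39, 2.39, 2.79, 3.14, 3.14, 3.14].

## Interface

Orientations are given as a rotation vector (axis times angle).
In Python, from plant import robot, read_camera, ticket gives the robot as it stands.
- The arm moves only by the tool arm_command, never from a script. Its argument "rows" is a list of rows, each a list of 7 numbers: the shift along the world's x, y, z each as a share of 0.8 m, from -1 to 1, then the turn, a rotation vector about the world's x, y, z each as a share of 30 degrees, from -1 to 1, then the closure, from 0 (fully open) to 1 (shut). A call has 1 to 12 rows; each row is the pose to reach, as a shift and turn from the pose measured when the call began; what a row does not reach only later rows make up. A row lasts 1/12 s, in which the tool goes at most 41.7 mm and 7.16 degrees, less where a joint would pass 70% of its speed; a pose out of reach is approached as far as the arm can. A call with a number of a shift or a turn outside -1 to 1 is refused whole. A call with a gripper value outside its range is refused whole. The fingers move at their own pace and stop on an object; "grip_force" is the grip in N (left out, the last holds). Time passes only in rows, so rows that repeat a pose let the fingers close. It gives the time, the measured TCP pose, the force and the opening at its end, in the units of the state.
- robot.read_state(): the state, without advancing time (a new reading comes with each control period).
- read_camera(name): name is "scene" or "top" or "wrist"; returns a dict with "frame" (420x560x3 uint8, red, green, blue), "camera_matrix" (3x3 intrinsics, pixels), "cam_to_world" (4x4, takes a point from camera to world coordinates). Camera axes: x right, y up, looking along -z (the intrinsics and any distortion apply to the point x, -y, -z); pixel columns grow to the right and rows downward; lengths in m; the calibration is good to about 2 mm. A picture is of the moment at which its call begins. There is no depth.
- ticket.close_job(): hands the job in, once; it reports no verdict.
The state is a dict: "t": time; "q": joint angles; "dq": joint speeds; "joint_torque": joint torques, N m; "tool_pos": TCP position; "orientation": TCP orientation; "force": force on the tool from outside, world axes, zero at the start; "wrist_torque": the same for the moment, N m; "opening": finger opening in m.
Only numpy, scipy, OpenCV 4.12 (cv2) and the standard library are available. Lean on these libraries where they do the work, as an engineer would, in place of code of your own. Each camera call takes 0.05 s, during which the arm holds its last target.

## Task

One nest of the tilting stand holds the long slide mailer, with no room for fingers round it: press down its end at the open end of that nest so that the other end tips up, and let go. Then take the mailer by the raised end and lay it down flat, right side up, in the half of the shallow tray that the tape roll leaves free; do not drop it. Leave the tape roll and the small box of cover glasses in place.

Things in the scene. Friction and masses are not known exactly. Their poses are not given: they have to be found in the camera images.
- stand: grey two-nest tilting stand, fixed to the desk, 100 (x) x 114 (y) x 43 mm high; origin at the centre of its underside. Two nests lie side by side along its x axis, slots 43 mm wide between walls 43 mm high. Each nest is open at one end and closed by a wall at the other. Its floor is a bright aluminium cradle, upper face 22 mm high when level, with a 6 mm lip at the open end.
- nest_a (a point): middle of the nest at the stand's +y side, on the cradle's upper face (x 0, y +28, z 22 mm in the stand's frame, same axes). This nest is open at its -x end and closed at its +x end
- nest_b (a point): middle of the nest at the stand's -y side, on the cradle's upper face (x 0, y -28, z 22 mm in the stand's frame, same axes). This nest is open at its +x end and closed at its -x end
- cradle_a (a joint): tilt of nest a's cradle hung by thin side cheeks on stiff hinge pins 32 mm high, 10 mm from the middle toward the open end. 0 = level (start); it grows to 0.42 rad as the open end goes down and the closed end up. A few N near the open end tip it; it stays where it is left. Pressing at the closed end does nothing
- cradle_b (a joint): the same for nest b's cradle
- mailer_mid (a point): centre (half-way up) of the loose slide mailer, a pale grey closed plastic box 84 (x) x 35 (y) x 20 mm (z up), about 30 g. It lies level in the middle of one of the nests, its length along the stand's x, its upper face 1 mm below the walls, 2 to 4 mm clear at each side. Tipped fully, its end at the nest's closed end shows about 10 mm of its sides above the walls
- mailer: the same slide mailer; origin at the centre of its underside, axes as above
- coverslips_mid (a point): centre of the small square box of cover glasses, 35 x 35 x 20 mm, that lies loose in the middle of the other nest
- tray: shallow pale grey plastic tray, fixed to the desk; origin at the centre of its underside, long axis y. The inside of the floor is 94 (x) x 200 (y) mm, its upper face 2 mm above the desk; walls 2 to 3 mm thick and 21 mm high, overall 108 x 219 mm with the rim
- tape_mid (a point): centre of the tape roll, 68 mm across and 19 mm high, that lies flat and loose in the tray, at about 50 mm to one side or the other of the tray's middle along its y axis; the half of the tray on the other side is free
Things that resemble listed ones, but are neither listed nor needed, are in the scene too. Of the things that look like the stand, the largest one is meant.

How it is judged:
On the way:
1. the mailer rests tipped up in its nest (by more than 15 degrees), let go (angle between mailer_mid's own z axis and vertical between 0.26 and 0.6 rad and z of mailer_mid in the frame of stand below 0.055 m and x of mailer_mid in the frame of stand between -0.025 and 0.025 m and y of mailer_mid in the frame of stand between -0.04 and 0.04 m and contact force between the fingers and mailer below 0.05 N), for 0.2 s.
At the end, for the whole second after the job is handed in: The mailer lies at rest flat on the floor of the tray (within 6 degrees, its centre at most 16 mm above the desk), right side up, inside the tray's walls in the half without the tape roll; the tape roll and the box of cover glasses are where they were (angle between mailer_mid's own z axis and vertical below 0.1 rad and z of mailer_mid in the frame of tray below 0.016 m and x of mailer_mid in the frame of tray between -0.034 and 0.034 m and y of mailer_mid in the frame of tray between -0.085 and 0.085 m and horizontal distance between mailer_mid and tape_mid above 0.05 m and linear speed of mailer below 0.02 m/s); the robot touches nothing.
It fails at once if the tape roll is displaced by more than 20 mm (distance of tape_mid from where it was at the start of the episode above 0.02 m).
It fails at once if the box of cover glasses is displaced by more than 20 mm (distance of coverslips_mid from where it was at the start of the episode above 0.02 m).
It fails at once if the mailer is dropped from more than about 30 mm or thrown (linear speed of mailer above 0.75 m/s and contact force between the fingers and mailer below 0.05 N).
It also fails if it takes over 51 s, if anything falls off the work surface, if the arm or the gripper's body presses on something with over 40 N, if the wrist force passes 120 N, or if a joint passes its speed limit or range.

## Working session

There is one attempt and no reset: what is moved stays moved. The work goes in short steps, Python scripts to look and compute and a tool call to move; the robot and the scene stay as the last step left them, time stands still between calls to the robot, and variables do not carry over. Pictures are saved under pics/ and viewed, and the job is handed in when it is done.

Besides the shell and the picture viewer there is one more tool, called after "Request:" by a JSON object that holds its "method" and its "body". arm_command: Moves the arm, as the interface text tells. Shift numbers are shares of 0.8 m and turn numbers shares of 30 degrees, none past 1 either way. Its arguments: {"type":"object","properties":{"rows":{"type":"array","items":{"type":"array","items":{"type":"number","minimum":-1,"maximum":1}}},"grip_force":{"type":"number"}},"required":["rows"]}

```bash
ls; mkdir -p pics; cat > h.py <<'E'
import numpy as np, cv2, json
from plant import robot, read_camera, ticket
def snap(name,fn):
    c=read_camera(name); cv2.imwrite(f'pics/{fn}.png',c['frame'][:,:,::-1])
    np.savez(f'pics/{fn}.npz',f=c['frame'],K=c['camera_matrix'],T=c['cam_to_world'])
    return c
def crop(fn,x0,y0,x1,y1,s,out):
    f=cv2.imread(f'pics/{fn}.png')[y0:y1,x0:x1]
    cv2.imwrite(f'pics/{out}.png',cv2.resize(f,None,fx=s,fy=s,interpolation=cv2.INTER_CUBIC))
def ray(fn,u,v):
    d=np.load(f'pics/{fn}.npz');K,T=d['K'],d['T']
    r=np.array([(u-K[0,2])/K[0,0],-(v-K[1,2])/K[1,1],-1.]); r=T[:3,:3]@r
    return T[:3,3],r/np.linalg.norm(r)
def onz(fn,u,v,z):
    o,r=ray(fn,u,v); return o+r*(z-o[2])/r[2]
def tri(*obs):
    A=np.zeros((3,3));b=np.zeros(3);rs=[]
    for fn,u,v in obs:
        o,r=ray(fn,u,v);P=np.eye(3)-np.outer(r,r);A+=P;b+=P@o;rs.append((o,P))
    p=np.linalg.solve(A,b); return p,[np.linalg.norm(P@(p-o)) for o,P in rs]
def proj(fn,p):
    d=np.load(f'pics/{fn}.npz');K,T=d['K'],d['T']
    c=T[:3,:3].T@(np.array(p)-T[:3,3]); return K[0,0]*c[0]/-c[2]+K[0,2],K[1,1]*-c[1]/-c[2]+K[1,2]
E
python3 - <<'E'
from h import *
np.set_printoptions(precision=4,suppress=True)
for n in ['scene','top','wrist']:
    c=snap(n,n+'0'); print(n,[k for k in c],c['camera_matrix'],c['cam_to_world'])
print(robot.read_state(), robot.tip_reach)
E
```

```text
pics
scene ['frame', 'camera_matrix', 'cam_to_world'] [[390.519    0.     286.0565]
 [  0.     390.519  208.0308]
 [  0.       0.       1.    ]] [[-0.8282  0.2422 -0.5054  0.1038]
 [-0.5598 -0.3128  0.7673  0.5821]
 [ 0.0278  0.9184  0.3947  0.4022]
 [ 0.      0.      0.      1.    ]]
top ['frame', 'camera_matrix', 'cam_to_world'] [[421.7829   0.     279.639 ]
 [  0.     421.7829 216.7346]
 [  0.       0.       1.    ]] [[-0.0271  0.9953 -0.0926  0.4413]
 [-0.9996 -0.0264  0.0086 -0.0617]
 [ 0.0062  0.0928  0.9957  0.9754]
 [ 0.      0.      0.      1.    ]]
wrist ['frame', 'camera_matrix', 'cam_to_world'] [[294.4313   0.     281.4262]
 [  0.     294.4313 210.3372]
 [  0.       0.       1.    ]] [[ 0.4042  0.8827  0.2397  0.3082]
 [-0.9146  0.3908  0.1036 -0.5194]
 [-0.0022 -0.2611  0.9653  0.3829]
 [ 0.      0.      0.      1.    ]]
{'t': 0.15, 'q': array([-1.2404,  0.131 ,  1.489 ,  0.    ,  1.523 , -0.0854]), 'dq': array([ 0.0003, -0.0016, -0.0042, -0.0004, -0.0003, -0.001 ]), 'joint_torque': array([  0.0006, -56.0479, -49.2333,   0.0769,   0.0305,  -0.0001]), 'tool_pos': array([ 0.2422, -0.5484,  0.2141]), 'orientation': array([-3.0725, -0.6481,  0.0003]), 'force': array([ 0.0657, -0.2821,  0.4157]), 'wrist_torque': array([0.0457, 0.0041, 0.0298]), 'opening': 0.09303367254052852} 0.017
```

View pics/scene0.png

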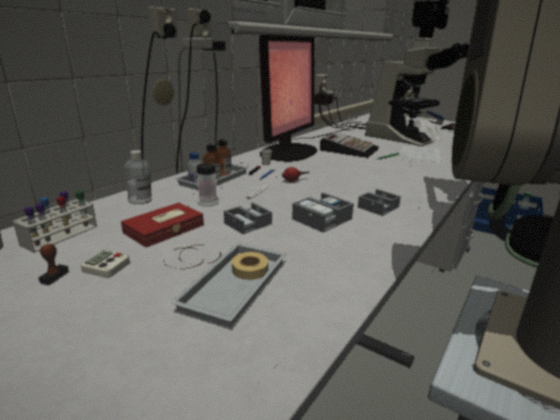

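View pics/top0.png

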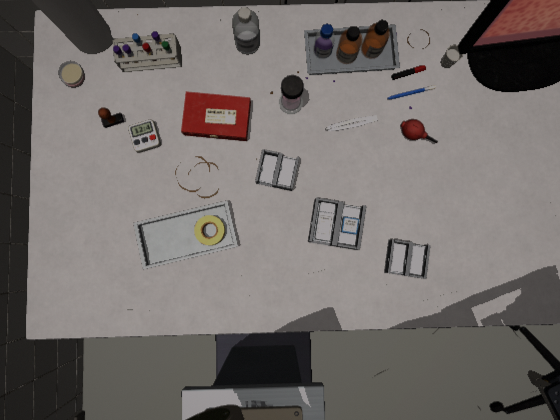

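View pics/wrist0.png

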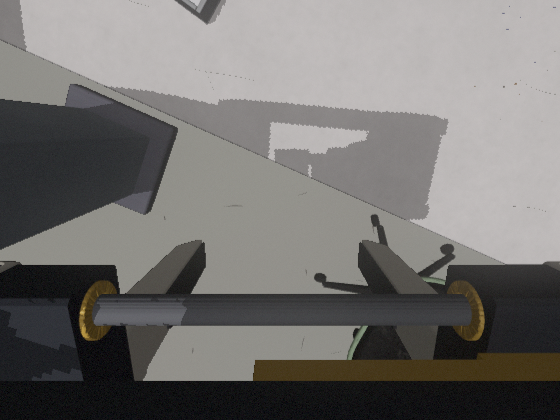

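Candidates for the stand in the top view are (277,169), (337,223) and (408,258). The largest is at (337,223), and it is the only one with its nests loaded. Next is a close crop of it.

```bash
python3 - <<'E'
from h import *
crop('top0',297,185,377,260,9,'top0c')
crop('scene0',285,180,360,240,9,'scene0c')
crop('top0',125,190,250,275,6,'top0t')
E
```

```text
(no output)
```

View pics/top0c.png

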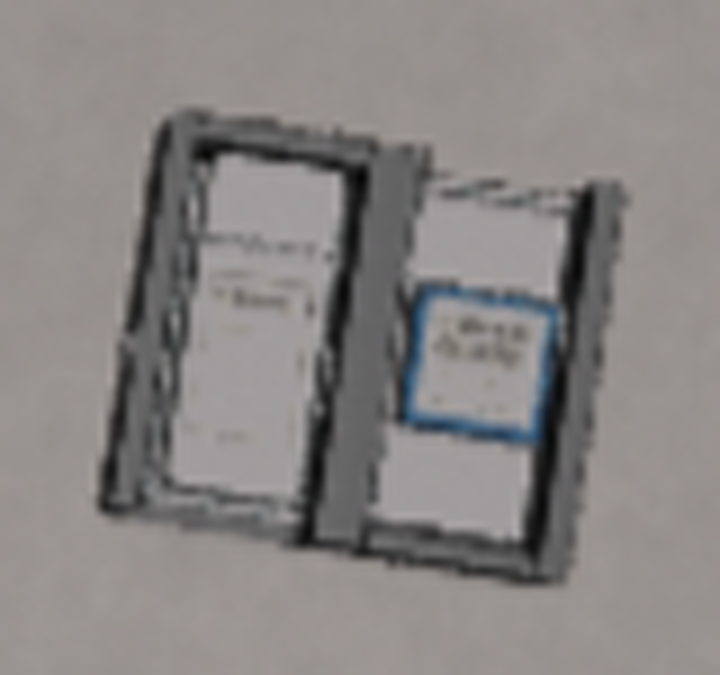

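View pics/scene0c.png

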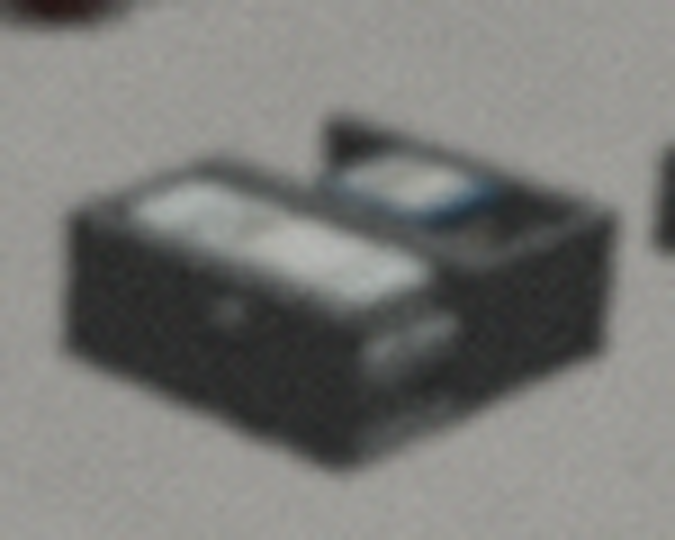

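View pics/top0t.png

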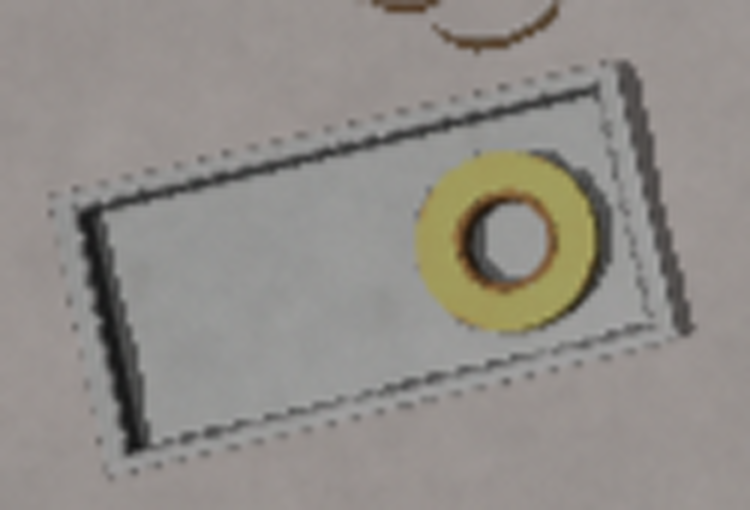

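```bash
python3 - <<'E'
from h import *
np.set_printoptions(precision=4,suppress=True)
C={k:(297+a/9-.44,185+b/9-.44) for k,(a,b) in dict(TL=(175,118),TR=(624,190),BR=(558,578),BL=(105,508)).items()}
P={k:onz('top0',*v,.043) for k,v in C.items()}
print(P); c=sum(P.values())/4; print(c)
print([np.linalg.norm(P[a]-P[b]) for a,b in ['TL TR'.split(),'BL BR'.split(),'TL BL'.split(),'TR BR'.split()]])
for a,b in [('TL','BL'),('TR','BR')]: 
    d=P[a]-P[b]; print(np.degrees(np.arctan2(d[1],d[0])))
for a,b in [('TL','TR'),('BL','BR')]: 
    d=P[a]-P[b]; print(np.degrees(np.arctan2(-d[0],d[1])))
# scene corners triangulate
S=dict(BL=(345,315),TL=(75,215),BR=(612,222),TR=(335,118))
for k,(a,b) in S.items():
    print(k,tri(('top0',*C[k]),('scene0',285+a/9-.44,180+b/9-.44)))
# tray
t={k:(125+a/6-.4,190+b/6-.4) for k,(a,b) in dict(TL=(52,195),TR=(625,62),BR=(690,332),BL=(112,475)).items()}
Q={k:onz('top0',*v,.021) for k,v in t.items()};print(Q,sum(Q.values())/4)
print([np.linalg.norm(Q[a]-Q[b]) for a,b in ['TL TR'.split(),'BL BR'.split(),'TL BL'.split(),'TR BR'.split()]])
for a,b in [('TL','TR'),('BL','BR')]: 
    d=Q[a]-Q[b]; print(np.degrees(np.arctan2(-d[0],d[1])))
print('tape',onz('top0',125+506/6-.4,190+241/6-.4,.021))
E
```

```text
{'TL': array([ 0.5686, -0.1521,  0.043 ]), 'TR': array([ 0.5477, -0.2626,  0.043 ]), 'BR': array([ 0.4524, -0.242 ,  0.043 ]), 'BL': array([ 0.4725, -0.1315,  0.043 ])}
[ 0.5103 -0.1971  0.043 ]
[np.float64(0.11252169624332904), np.float64(0.11234318634671372), np.float64(0.09822729714673066), np.float64(0.09749049195274702)]
-12.090530404331663
-12.207440820081217
-10.698059498224488
-10.319823237070722
BL (array([ 0.4732, -0.1309,  0.0459]), [np.float64(0.0008561114519564286), np.float64(0.0008561114519563682)])
TL (array([ 0.5686, -0.1523,  0.0415]), [np.float64(0.0002430740158529208), np.float64(0.00024307401585286763)])
BR (array([ 0.4528, -0.2426,  0.0393]), [np.float64(0.0003790631837724389), np.float64(0.00037906318377244373)])
TR (array([ 0.549 , -0.2626,  0.0404]), [np.float64(0.0011834986168204925), np.float64(0.0011834986168205316)])
{'TL': array([0.5267, 0.2617, 0.021 ]), 'TR': array([0.5716, 0.0449, 0.021 ]), 'BR': array([0.4686, 0.0221, 0.021 ]), 'BL': array([0.421 , 0.2388, 0.021 ])} [0.497  0.1419 0.021 ]
[np.float64(0.22148649150623373), np.float64(0.22193012971583795), np.float64(0.1080685602965324), np.float64(0.10551876377138697)]
11.704633536202355
12.364226790834385
tape [0.5047 0.0908 0.021 ]
```

The close crop shows nest a at left (+y), open at -x (image bottom). It holds the long pale mailer, and the blue-bordered cover glass box sits in nest b. Top and scene views agree on a wall height of about 42 mm. I'm moving above the open end of nest a.

Request:
{"method": "arm_command", "body": {"rows": [[0.28,0.48,0,0,0,1,1],[0.28,0.48,0,0,0,1,1],[0.28,0.48,0,0,0,1,1],[0.28,0.48,0,0,0,1,1],[0.28,0.48,0,0,0,1,1],[0.28,0.48,0,0,0,1,1],[0.28,0.48,0,0,0,1,1],[0.28,0.48,0,0,0,1,1],[0.28,0.48,0,0,0,1,1],[0.28,0.48,0,0,0,1,1],[0.28,0.48,0,0,0,1,1],[0.28,0.48,0,0,0,1,1]], "grip_force": 20}}

```text
t: 1.15
tool_pos: [0.4681, -0.1598, 0.2139]
orientation: [-2.796, -1.427, -0.001]
force: [0.7, -0.8, -0.0]
opening: 0.0175
```

Request:
{"method": "arm_command", "body": {"rows": [[0,0,0,0,0,0.83,1],[0,0,0,0,0,0.83,1],[0,0,0,0,0,0.83,1],[0,0,0,0,0,0.83,1],[0,0,0,0,0,0.83,1],[0,0,0,0,0,0.83,1]]}}

```text
t: 1.65
tool_pos: [0.4678, -0.16, 0.2137]
orientation: [-2.424, -1.993, -0.0]
force: [0.9, -0.4, 0.1]
opening: 0.0006
```

```bash
python3 - <<'E'
from h import *
for n in ['scene','top','wrist']:
    c=snap(n,n+'1')
s=robot.read_state(); print(s['t'],s['q'],s['tool_pos'],s['orientation'],s['force'],s['opening'])
np.savez('pics/s1.npz',**{k:s[k] for k in('tool_pos','orientation')})
E
```

```text
1.8 [-4.34273745e-01 -1.55204471e-01  1.77343741e+00  1.47264641e-03
  1.52599778e+00 -2.39979531e-01] [ 0.46792272 -0.15996735  0.21383585] [-2.42417355e+00 -1.99350251e+00 -2.86199724e-04] [-0.2215165  -0.29745959  0.3017982 ] 0.0005166210562596875
```

View pics/wrist1.png

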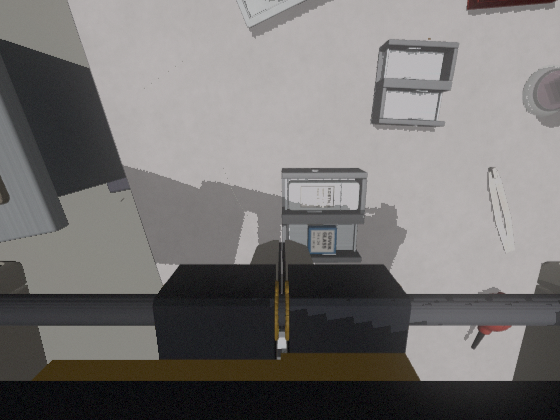

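View pics/scene1.png

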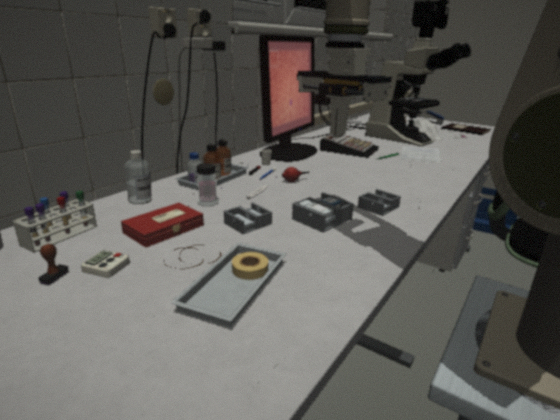

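```bash
python3 - <<'E'
from h import *
from scipy.spatial.transform import Rotation as R
np.set_printoptions(precision=4,suppress=True)
crop('wrist1',240,150,390,270,5,'wrist1c')
s=np.load('pics/s1.npz');Rm=R.from_rotvec(s['orientation']).as_matrix()
print(Rm)
for z in (.017,-.002,-.03):
  for x in (-.0075,.0075):
    print(z,x,proj('wrist1',s['tool_pos']+Rm@[x,0,z]))
E
```

```text
[[ 0.1931  0.9812 -0.0018]
 [ 0.9812 -0.1931  0.0024]
 [ 0.0021 -0.0022 -1.    ]]
0.017 -0.0075 (np.float64(281.92362878573033), np.float64(252.28296338791378))
0.017 0.0075 (np.float64(281.931458108386), np.float64(231.4009352524798))
-0.002 -0.0075 (np.float64(281.9587512332915), np.float64(264.53276327830315))
-0.002 0.0075 (np.float64(281.9681593183957), np.float64(241.76783285325268))
-0.03 -0.0075 (np.float64(282.0256761433379), np.float64(287.8744382661739))
-0.03 0.0075 (np.float64(282.03850315201595), np.float64(261.63767692097264))
```

View pics/wrist1c.png

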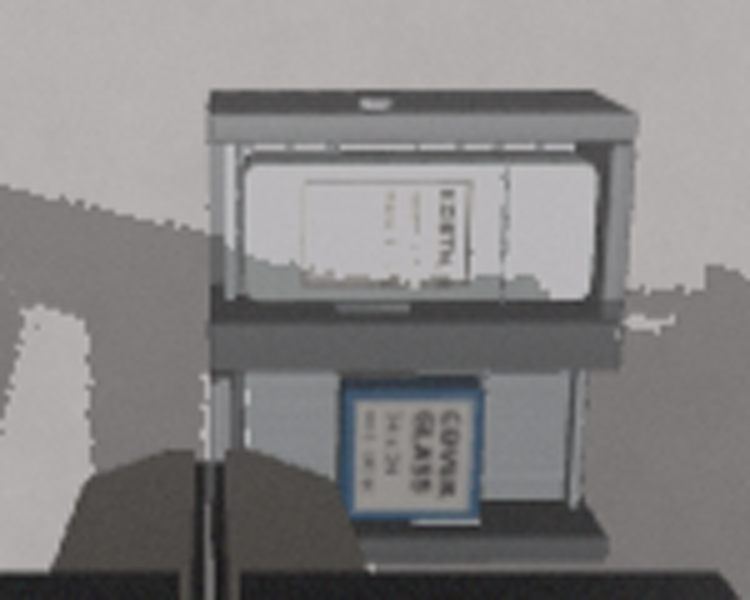

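```bash
python3 - <<'E'
from h import *
np.set_printoptions(precision=4,suppress=True)
f=lambda a,b:(240+a/5-.4,150+b/5-.4)
P={k:onz('wrist1',*f(*v),.043) for k,v in dict(TL=(208,113),TR=(637,113),BR=(609,558),ML=(210,345)).items()}
print(P,np.linalg.norm(P['TL']-P['TR']),np.linalg.norm(P['BR']-P['TR']))
c=(P['TL']+P['BR'])/2
d=P['TR']-P['TL'];a=np.arctan2(d[1],d[0]);print(c,np.degrees(a))
# triangulate TL (open end,+y = BL in top0), TR (=TL in top0)
g=lambda a,b:(297+a/9-.44,185+b/9-.44)
print(tri(('wrist1',*f(208,113)),('top0',*g(105,508))),tri(('wrist1',*f(637,113)),('top0',*g(175,118))),tri(('wrist1',*f(609,558)),('top0',*g(624,190))))
# mailer corners z .042
M=[onz('wrist1',*f(*v),.042) for v in [(243,165),(603,165),(598,302),(246,300)]]
print(M,sum(M)/4)
ca,sa=np.cos(-.197),np.sin(-.197)
for name,c0 in (('w',c),('t',np.array([.5103,-.1971,0]))):
  for x,y in((-.04,.028),(.03,.028),(0,.028)): print(name,x,y,c0[0]+ca*x-sa*y,c0[1]+sa*x+ca*y)
E
```

```text
{'TL': array([ 0.472 , -0.1338,  0.043 ]), 'TR': array([ 0.5692, -0.1529,  0.043 ]), 'BR': array([ 0.549 , -0.2626,  0.043 ]), 'ML': array([ 0.4617, -0.1887,  0.043 ])} 0.09901313458978973 0.11149329874257145
[ 0.5105 -0.1982  0.043 ] -11.12053615451192
(array([ 0.4722, -0.1303,  0.0658]), [np.float64(0.0006912646157939178), np.float64(0.0006912646157939293)]) (array([ 0.5676, -0.1516,  0.0495]), [np.float64(0.00015509652001235733), np.float64(0.00015509652001236937)]) (array([ 0.5482, -0.2623,  0.0438]), [np.float64(0.0006300582511567209), np.float64(0.0006300582511568573)])
[array([ 0.4776, -0.1474,  0.042 ]), array([ 0.5602, -0.1637,  0.042 ]), array([ 0.5548, -0.1964,  0.042 ]), array([ 0.4722, -0.1797,  0.042 ])] [ 0.5162 -0.1718  0.042 ]
w -0.04 0.028 0.47673595439833627 -0.16289218677434086
w 0.03 0.028 0.5453820266233689 -0.17659316367657704
w 0 0.028 0.5159622813840692 -0.17072131643276153
t -0.04 0.028 0.4765540637751615 -0.16181244145156629
t 0.03 0.028 0.5452001360001941 -0.17551341835380246
t 0 0.028 0.5157803907608944 -0.16964157110998695
```

The two views agree on the stand centre to about 1 mm (0.5104, -0.1977), yaw about -11.2°. The press point is at stand x -40 mm in nest a. I'm descending to just above the mailer.

Request:
{"method": "arm_command", "body": {"rows": [[0.011,-0.003,-0.1,0,0,0,1],[0.011,-0.003,-0.1,0,0,0,1],[0.011,-0.003,-0.186,0,0,0,1],[0.011,-0.003,-0.186,0,0,0,1],[0.011,-0.003,-0.186,0,0,0,1],[0.011,-0.003,-0.186,0,0,0,1],[0.011,-0.003,-0.186,0,0,0,1]]}}

```text
t: 2.38
tool_pos: [0.478, -0.163, 0.0672]
orientation: [-2.426, -1.994, -0.002]
force: [-0.3, -0.1, 1.1]
opening: 0.0004
```

```bash
python3 - <<'E'
from h import *
c=snap('wrist','wrist2');snap('scene','scene2')
crop('scene2',270,130,390,240,5,'scene2c')
print(robot.read_state()['force'])
E
```

```text
[0.04092044 0.74723883 1.21653264]
```

View pics/wrist2.png

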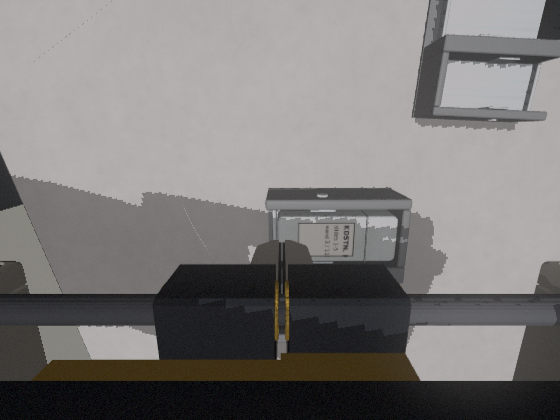

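View pics/scene2c.png

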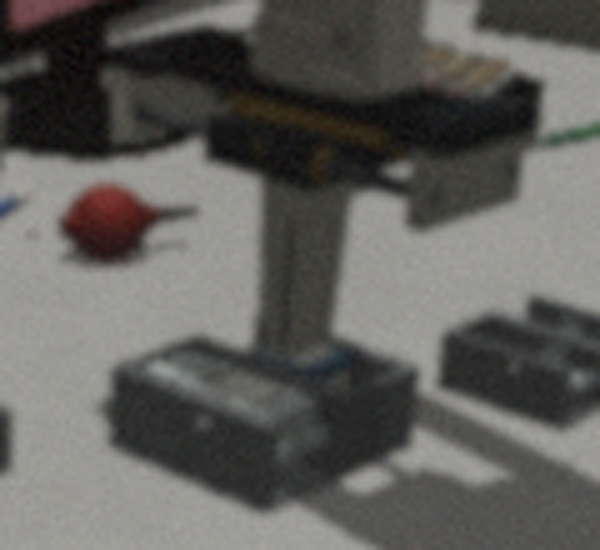

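```bash
python3 - <<'E'
from h import *
from scipy.spatial.transform import Rotation as R
s=robot.read_state();Rm=R.from_rotvec(s['orientation']).as_matrix();print(s['tool_pos'])
for x in (-.0075,0,.0075):
  p=s['tool_pos']+Rm@[x,0,.017];u,v=proj('scene2',p);print(p,(u-270)*5,(v-130)*5,proj('wrist2',p))
for p in [(.472,-.132,.043),(.568,-.1525,.043),(.549,-.2626,.043),(.4765,-.1625,.042)]:
  u,v=proj('scene2',p);print(p,(u-270)*5,(v-130)*5,proj('wrist2',p))
E
```

```text
[ 0.47889463 -0.16338744  0.06814032]
[ 0.47749068 -0.17073948  0.05113366] 300.8058159303613 382.2767441079337 (np.float64(283.40434604602467), np.float64(253.19208760033302))
[ 0.47894118 -0.16338109  0.05114038] 290.4700389547932 386.4513608518705 (np.float64(283.42434782518114), np.float64(242.81575466451224))
[ 0.48039168 -0.15602269  0.05114711] 280.02075418676526 390.6718233539047 (np.float64(283.44474893853595), np.float64(232.23225892774033))
(0.472, -0.132, 0.043) 269.46835545026516 428.65186235208057 (np.float64(264.24227118732244), np.float64(197.26833308224855))
(0.568, -0.1525, 0.043) 115.23101661519718 364.39829002951285 (np.float64(410.20720952923), np.float64(199.5305856138161))
(0.549, -0.2626, 0.043) 261.4960758279568 308.89001785546355 (np.float64(397.20949785109156), np.float64(340.8337646464603))
(0.4765, -0.1625, 0.042) 292.8343212572628 406.509984302466 (np.float64(279.6795347929395), np.float64(237.5141556893788))
```

```bash
python3 - <<'E'
from h import *
crop('scene2',290,160,360,235,9,'a')
crop('wrist2',230,170,430,290,4,'b')
print(robot.tip_reach,[x for x in dir(robot) if x[0]!='_'])
E
```

```text
0.017 ['IKError', 'read_state', 'tip_reach']
```

View pics/a.png

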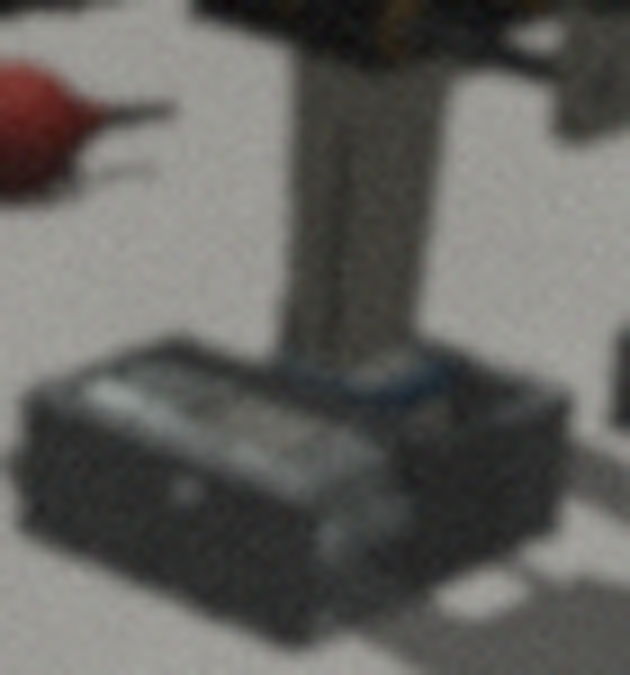

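View pics/b.png

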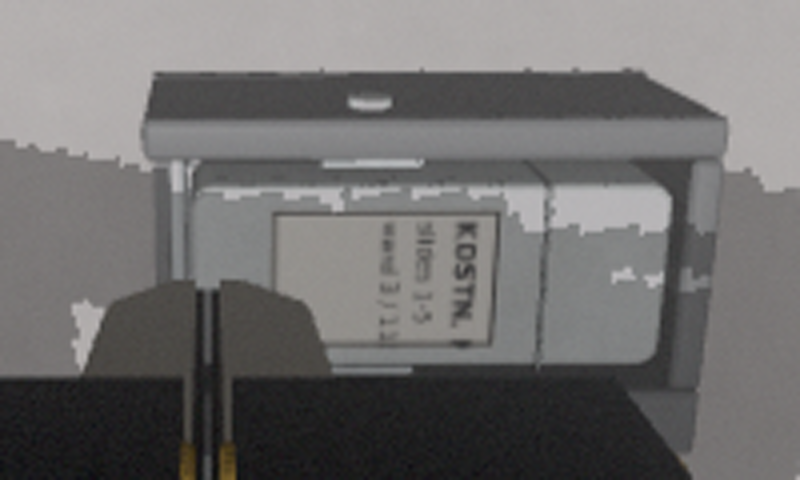

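The fingertip looks several millimetres higher in the pictures than tip_reach predicts, so I'll find contact by force in small steps.

Request:
{"method": "arm_command", "body": {"rows": [[-0.002,0.001,-0.006,0,0,0,1],[-0.002,0.001,-0.009,0,0,0,1],[-0.002,0.001,-0.009,0,0,0,1]]}}

```text
t: 2.73
tool_pos: [0.4777, -0.1627, 0.0615]
orientation: [2.425, 1.993, 0.004]
force: [0.1, 0.2, 0.6]
opening: 0.0005
```

Request:
{"method": "arm_command", "body": {"rows": [[0,0,-0.004,0,0,0,1],[0,0,-0.006,0,0,0,1],[0,0,-0.006,0,0,0,1]]}}

```text
t: 2.98
tool_pos: [0.4773, -0.1626, 0.0562]
orientation: [2.425, 1.994, 0.004]
force: [-0.2, 0.1, -0.7]
opening: 0.0004
```

Request:
{"method": "arm_command", "body": {"rows": [[0,0,-0.003,0,0,0,1],[0,0,-0.006,0,0,0,1],[0,0,-0.006,0,0,0,1]]}}

```text
t: 3.23
tool_pos: [0.4768, -0.1624, 0.0506]
orientation: [2.426, 1.994, 0.003]
force: [-0.8, -0.3, 0.3]
opening: 0.0005
```

```bash
python3 - <<'E'
from h import *
snap('scene','scene3');snap('wrist','wrist3')
crop('scene3',290,160,360,235,8,'a3')
crop('wrist3',230,170,430,290,4,'b3')
s=robot.read_state();print(s['tool_pos'],s['force'],s['wrist_torque'])
E
```

```text
[ 0.47710164 -0.16247745  0.0510943 ] [-0.79003614 -0.55527523 -0.32797696] [-0.04751902 -0.07292804  0.00903739]
```

View pics/a3.png

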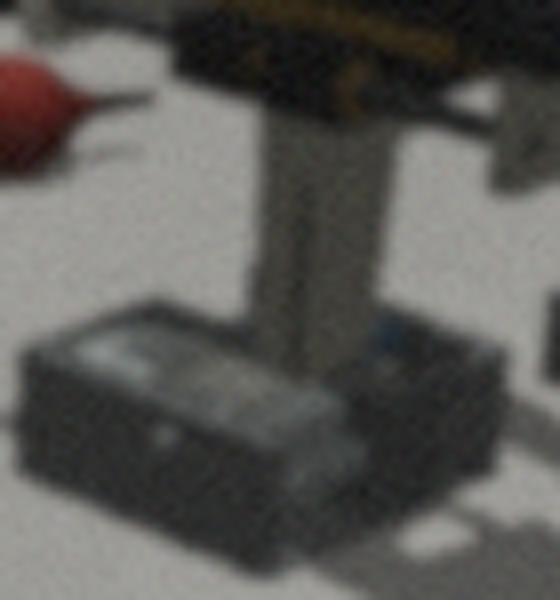

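View pics/b3.png

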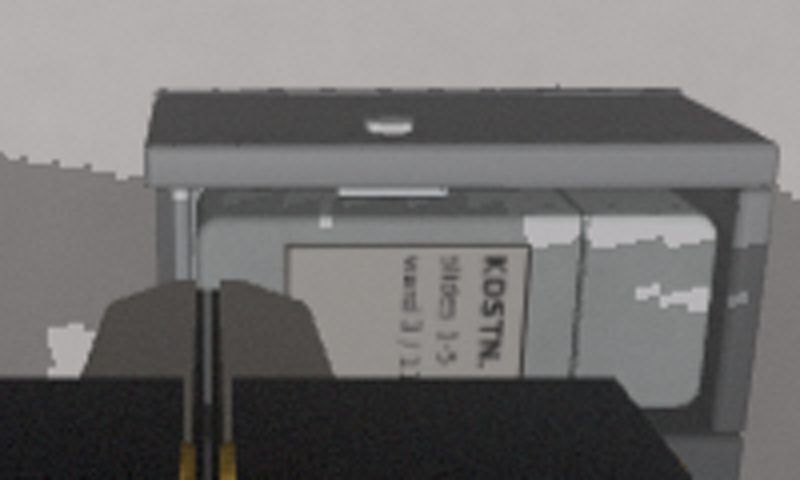

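Request:
{"method": "arm_command", "body": {"rows": [[0,0,-0.003,0,0,0,1],[0,0,-0.006,0,0,0,1],[0,0,-0.006,0,0,0,1]]}}

```text
t: 3.58
tool_pos: [0.4767, -0.1623, 0.0457]
orientation: [2.426, 1.995, 0.003]
force: [0.4, 0.4, 1.0]
opening: 0.0005
```

Request:
{"method": "arm_command", "body": {"rows": [[0,0,-0.003,0,0,0,1],[0,0,-0.005,0,0,0,1],[0,0,-0.005,0,0,0,1]]}}

```text
t: 3.83
tool_pos: [0.4764, -0.1621, 0.0411]
orientation: [-2.427, -1.995, -0.002]
force: [-0.9, 0.3, -0.9]
opening: 0.0008
```

```bash
python3 - <<'E'
from h import *
snap('scene','scene4');snap('wrist','wrist4')
crop('scene4',290,160,360,235,8,'a4')
crop('wrist4',230,170,430,290,4,'b4')
s=robot.read_state();print(s['tool_pos'],s['force'],s['wrist_torque'])
E
```

```text
[ 0.47664051 -0.16228921  0.041541  ] [ 1.00180136 -0.86609607  0.19742137] [-0.08582402 -0.0509249  -0.0068024 ]
```

View pics/a4.png

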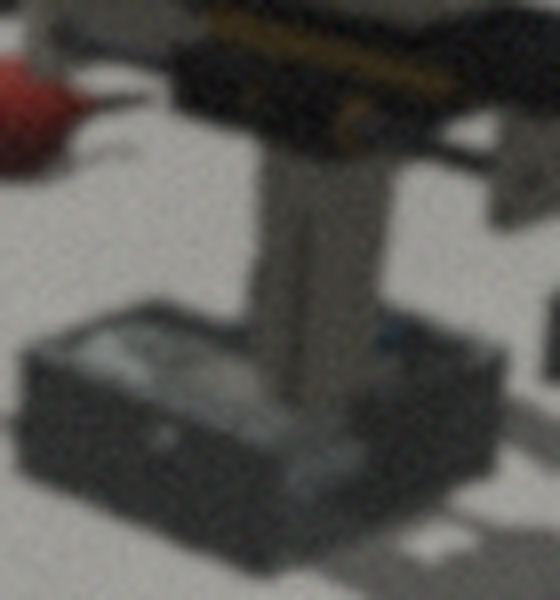

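View pics/b4.png

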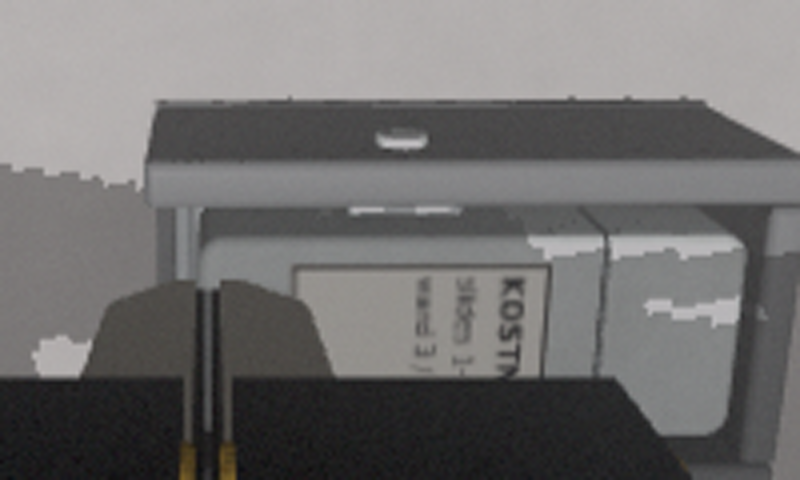

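Request:
{"method": "arm_command", "body": {"rows": [[0,0,-0.004,0,0,0,1],[0,0,-0.004,0,0,0,1]]}}

```text
t: 4.1
tool_pos: [0.4765, -0.1623, 0.038]
orientation: [2.427, 1.995, 0.003]
force: [0.3, -0.2, -0.9]
opening: 0.0004
```

Request:
{"method": "arm_command", "body": {"rows": [[0,0,-0.004,0,0,0,1],[0,0,-0.004,0,0,0,1]]}}

```text
t: 4.27
tool_pos: [0.4762, -0.1621, 0.0342]
orientation: [-2.427, -1.995, -0.002]
force: [-0.7, 0.1, 0.3]
opening: 0.0005
```

Request:
{"method": "arm_command", "body": {"rows": [[0,0,-0.004,0,0,0,1],[0,0,-0.004,0,0,0,1]]}}

```text
t: 4.43
tool_pos: [0.4758, -0.1619, 0.0303]
orientation: [-2.426, -1.994, -0.002]
force: [-0.2, -0.6, 0.6]
opening: 0.0003
```

```bash
python3 - <<'E'
from h import *
snap('scene','scene5');snap('wrist','wrist5')
crop('scene5',290,160,360,235,8,'a5')
crop('wrist5',230,170,430,290,4,'b5')
s=robot.read_state();print(s['tool_pos'],s['force'],s['wrist_torque'])
E
```

```text
[ 0.47607082 -0.16203329  0.03067708] [ 0.27181269 -0.74072626  0.62307168] [-0.04218456 -0.05598961  0.00536478]
```

View pics/a5.png

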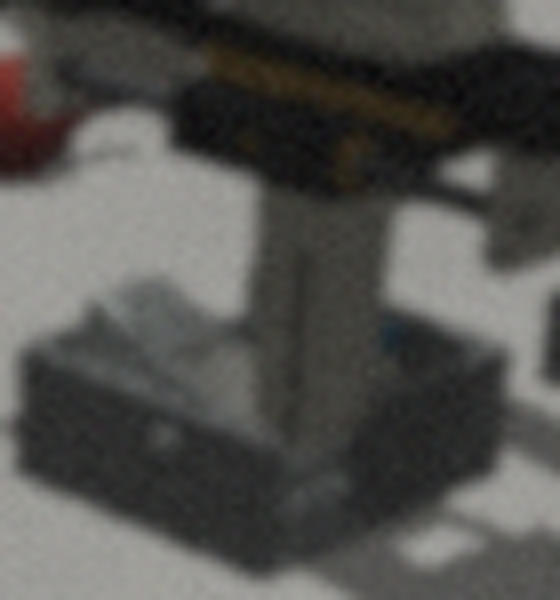

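View pics/b5.png

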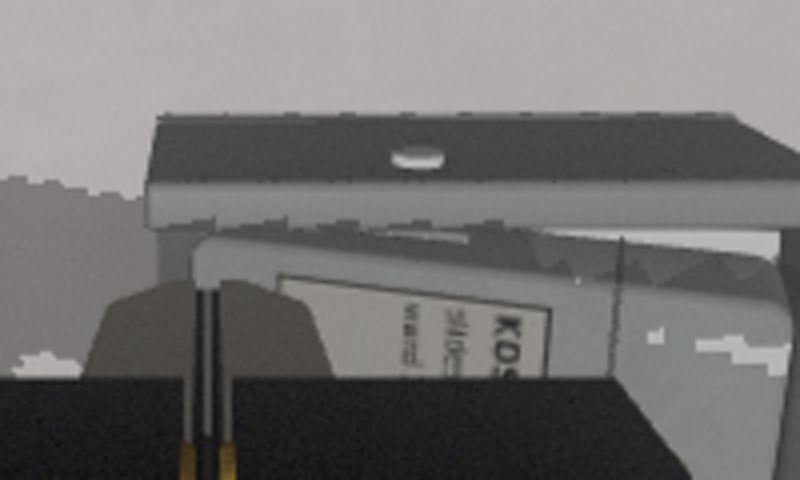

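It's tipping, and contact came near TCP z≈0.039, so the effective tip is only about 3-4 mm ahead of the reported TCP. I'm continuing to the stop.

Request:
{"method": "arm_command", "body": {"rows": [[0,0,-0.004,0,0,0,1],[0,0,-0.004,0,0,0,1]]}}

```text
t: 4.7
tool_pos: [0.4766, -0.1623, 0.0282]
orientation: [2.427, 1.995, 0.003]
force: [-3.3, 1.5, 7.3]
opening: 0.0006
```

Request:
{"method": "arm_command", "body": {"rows": [[0,0,-0.003,0,0,0,1],[0,0,-0.003,0,0,0,1]]}}

```text
t: 4.87
tool_pos: [0.4767, -0.1624, 0.0277]
orientation: [-2.427, -1.995, -0.002]
force: [-11.7, 4.0, 23.1]
opening: 0.0002
```

```bash
python3 - <<'E'
from h import *
snap('scene','scene6');snap('wrist','wrist6')
crop('scene6',290,160,360,235,8,'a6')
crop('wrist6',230,170,430,290,4,'b6')
s=robot.read_state();print(s['tool_pos'],s['force'],s['wrist_torque'])
E
```

```text
[ 0.47667939 -0.16234605  0.02764847] [-10.75074393   4.14781278  22.0455891 ] [ 0.78725264  1.90863929 -0.06675412]
```

View pics/a6.png

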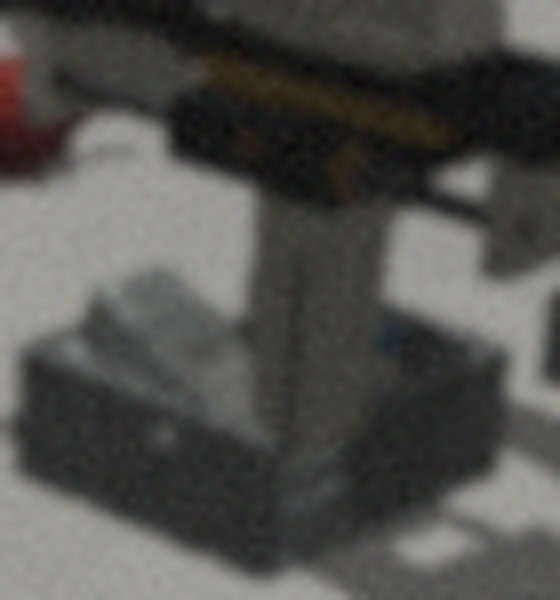

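View pics/b6.png

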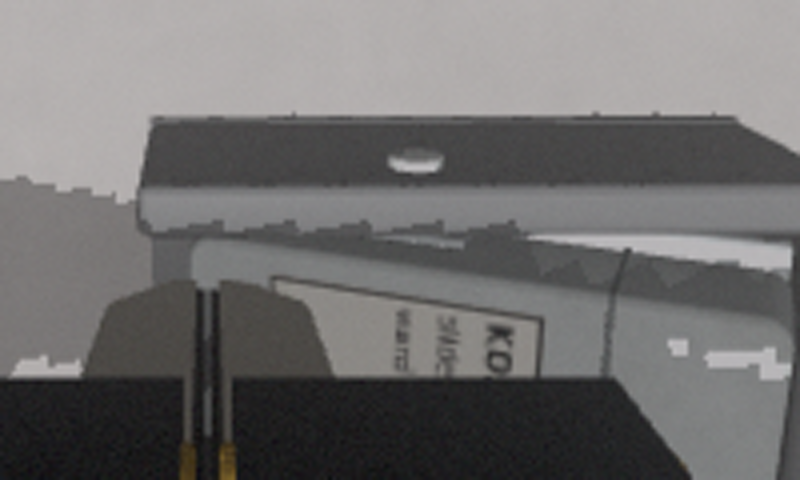

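The mailer is at the tilt stop (force 23 N). I'm lifting straight off.

Request:
{"method": "arm_command", "body": {"rows": [[0,0,0.03,0,0,0,1],[0,0,0.08,0,0,0,1],[0,0,0.16,0,0,0,1],[0,0,0.16,0,0,0,0.3],[0,0,0.16,0,0,0,0.3],[0,0,0.16,0,0,0,0.45],[0,0,0.16,0,0,0,0.45]]}}

```text
t: 5.55
tool_pos: [0.4763, -0.1621, 0.1546]
orientation: [-2.426, -1.995, -0.002]
force: [-1.0, -0.8, -1.2]
opening: 0.0225
```

Request:
{"method": "arm_command", "body": {"rows": [[0.06,-0.016,0.04,0,0,-1,0.45],[0.06,-0.016,0.04,0,0,-1,0.45],[0.06,-0.016,0.04,0,0,-1,0.45],[0.06,-0.016,0.04,0,0,-1,0.45],[0.06,-0.016,0.04,0,0,-1,0.45]]}}

```text
t: 5.97
tool_pos: [0.5233, -0.1745, 0.184]
orientation: [-2.861, -1.289, 0.002]
force: [-0.5, -0.6, -0.6]
opening: 0.0504
```

Request:
{"method": "arm_command", "body": {"rows": [[0,0,0,0,0,-1,0.45],[0,0,0,0,0,-1,0.45],[0,0,0,0,0,-1,0.45],[0,0,0,0,0,-1,0.45],[0,0,0,0,0,-1,0.45]]}}

```text
t: 6.38
tool_pos: [0.5222, -0.174, 0.1819]
orientation: [-3.096, -0.498, 0.005]
force: [0.2, 0.4, 0.2]
opening: 0.0511
```

Request:
{"method": "arm_command", "body": {"rows": [[0,0,0,0,0,-1,0.45],[0,0,0,0,0,-1,0.45],[0,0,0,0,0,-1,0.45],[0,0,0,0,0,-1,0.45],[0,0,0,0,0,-1,0.45]]}}

```text
t: 6.8
tool_pos: [0.521, -0.1736, 0.1797]
orientation: [-3.117, 0.327, 0.007]
force: [-0.2, -0.1, 0.3]
opening: 0.0512
```

```bash
python3 - <<'E'
from h import *
from scipy.spatial.transform import Rotation as R
np.set_printoptions(precision=4,suppress=True)
snap('scene','scene7');snap('wrist','wrist7');snap('top','top7')
crop('scene7',280,160,370,235,8,'a7')
s=robot.read_state();print(s['t'],s['q'],s['tool_pos'],s['force'],s['opening']);print(R.from_rotvec(s['orientation']).as_matrix())
np.savez('pics/s7.npz',**{k:s[k] for k in('tool_pos','orientation')})
E
```

```text
6.95 [-0.4188  0.0184  1.6694  0.0057  1.46    1.3525] [ 0.5213 -0.1737  0.1802] [-0.4422 -1.3056 -0.1743] 0.051084169039694545
[[ 0.9798 -0.1998 -0.0033]
 [-0.1998 -0.9798  0.0077]
 [-0.0048 -0.0069 -1.    ]]
```

View pics/a7.png

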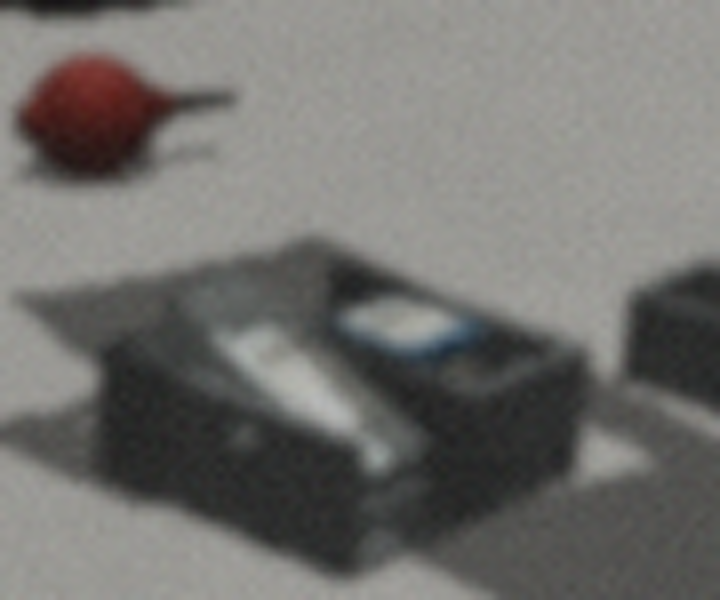

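View pics/wrist7.png

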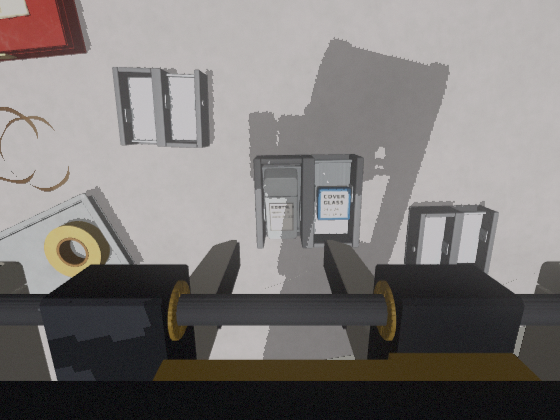

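```bash
python3 - <<'E'
from h import *
np.set_printoptions(precision=4,suppress=True)
crop('wrist7',240,140,380,260,6,'b7')
crop('top7',297,185,377,260,9,'c7')
# predicted tipped mailer top-face corners with theta .42
c=np.array([.5104,-.1977]);a=-.196;Rz=np.array([[np.cos(a),-np.sin(a)],[np.sin(a),np.cos(a)]])
th=.42
for s,n,y in [(52,10,45.5),(52,10,10.5),(-32,10,45.5),(52,-10,45.5),(52,-10,10.5)]:
    x=-10+s*np.cos(th)-n*np.sin(th);z=32+s*np.sin(th)+n*np.cos(th)
    w=np.r_[c+Rz@np.array([x,y])/1000,z/1000]
    u,v=proj('wrist7',w);u2,v2=proj('scene7',w)
    print(w,((u-240)*6,(v-140)*6),((u2-280)*8,(v2-160)*8))
E
```

```text
[ 0.552  -0.1596  0.0623] (np.float64(130.93499859419933), np.float64(222.77886891383986)) (np.float64(164.55781860461684), np.float64(288.4814175598233))
[ 0.5452 -0.1939  0.0623] (np.float64(345.82668096917814), np.float64(220.8594410079079)) (np.float64(243.29867514614716), np.float64(260.9793565562791))
[ 0.4768 -0.1446  0.0281] (np.float64(154.69375890349306), np.float64(589.2554146551254)) (np.float64(354.456635481783), np.float64(474.6099054638753))
[ 0.56   -0.1612  0.0441] (np.float64(137.21724639735203), np.float64(158.75166628253345)) (np.float64(142.32281374836248), np.float64(337.2860588265303))
[ 0.5532 -0.1955  0.0441] (np.float64(341.17504033659907), np.float64(156.8574811551158)) (np.float64(220.57390527390544), np.float64(308.9814438016954))
```

View pics/b7.png

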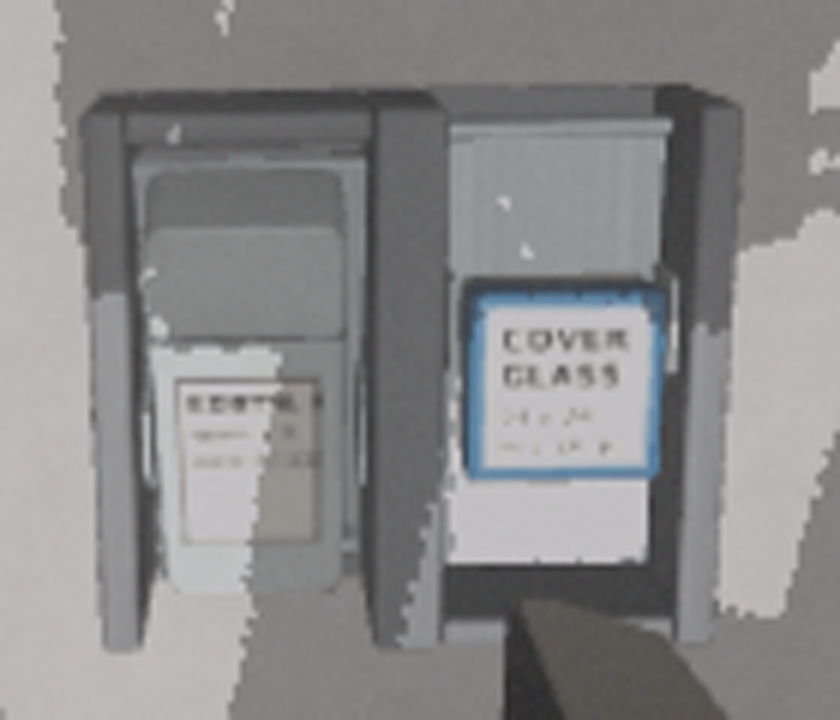

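View pics/c7.png

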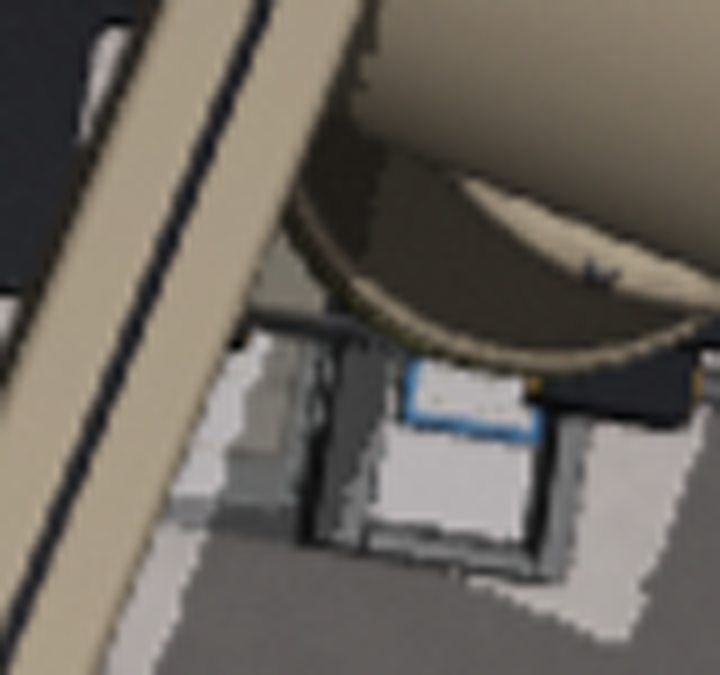

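The mailer stays tipped. Predicted corners (wrist crop row 222, columns 131-346) match the observed ones (row 228, columns 148-345) to about 1 mm at tilt 0.42. Now I'm tilting the tool normal to the mailer.

Request:
{"method": "arm_command", "body": {"rows": [[0,0.002,-0.02,-0.156,-0.785,0,0.45],[0,0.002,-0.05,-0.156,-0.785,0,0.45],[-0.002,0.002,-0.08,-0.156,-0.785,0,0.45],[-0.002,0.002,-0.08,-0.156,-0.785,0,0.45],[-0.002,0.002,-0.08,-0.156,-0.785,0,0.45],[-0.002,0.002,-0.08,-0.156,-0.785,0,0.45]]}}

```text
t: 7.45
tool_pos: [0.5188, -0.1719, 0.1156]
orientation: [3.028, -0.301, 0.635]
force: [1.5, 0.0, 1.0]
opening: 0.0516
```

```bash
cat > st.py <<'E'
from h import *
from scipy.spatial.transform import Rotation as R
import sys
np.set_printoptions(precision=4,suppress=True)
n=sys.argv[1]
snap('scene','scene'+n);snap('wrist','wrist'+n)
s=robot.read_state();print(s['t'],s['q'],s['tool_pos'],s['force'],s['opening']);Rm=R.from_rotvec(s['orientation']).as_matrix();print(Rm)
np.savez(f'pics/s{n}.npz',**{k:s[k] for k in('tool_pos','orientation')})
c=np.array([.5104,-.1977]);a=-.196;Rz=np.array([[np.cos(a),-np.sin(a)],[np.sin(a),np.cos(a)]])
print('stand mm',np.r_[Rz.T@(s['tool_pos'][:2]-c),s['tool_pos'][2]]*1e3)
E
python3 st.py 8; python3 -c "
from h import *
crop('scene8',270,120,380,240,5,'a8')"
```

```text
7.55 [-0.5034 -0.3509  2.172   0.1606  0.9275  1.1947] [ 0.5221 -0.1734  0.1197] [-0.0532  0.2968  0.6863] 0.05122041851104043
[[ 0.8956 -0.1956  0.3994]
 [-0.1813 -0.9807 -0.0739]
 [ 0.4062 -0.0062 -0.9138]]
stand mm [  6.7385  26.0928 119.6787]
```

View pics/a8.png

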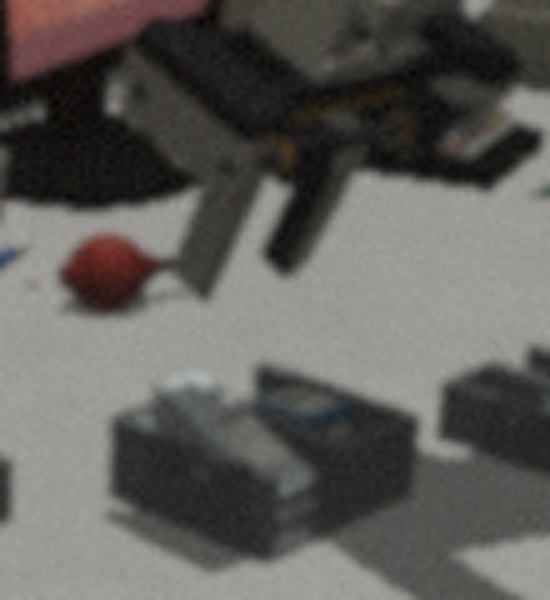

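View pics/wrist8.png

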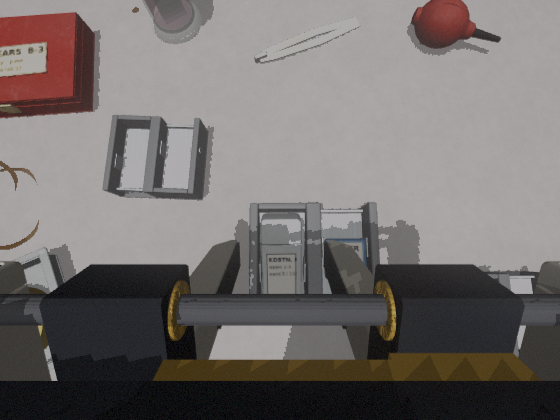

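```bash
python3 - <<'E'
from h import *
from scipy.spatial.transform import Rotation as R
np.set_printoptions(precision=4,suppress=True)
s=np.load('pics/s8.npz');Rm=R.from_rotvec(s['orientation']).as_matrix()
for n in ('scene8','wrist8'):
  for z in (.017,.005,-.005,-.015):
    print(n,z,[tuple(np.round(np.array(proj(n,s['tool_pos']+Rm@[x,y,z])),1)) for x,y in [(-.0075,-.026),(.0075,-.026),(-.0075,.026),(.0075,.026)]])
crop('wrist8',180,190,400,330,3.6,'b8')
crop('scene8',295,140,345,190,12,'a8b')
E
```

```text
scene8 0.017 [(np.float64(307.7), np.float64(184.2)), (np.float64(303.5), np.float64(180.1)), (np.float64(322.5), np.float64(179.5)), (np.float64(318.3), np.float64(175.6))]
scene8 0.005 [(np.float64(309.6), np.float64(180.2)), (np.float64(305.3), np.float64(176.1)), (np.float64(324.4), np.float64(175.6)), (np.float64(320.2), np.float64(171.7))]
scene8 -0.005 [(np.float64(311.1), np.float64(176.8)), (np.float64(306.8), np.float64(172.7)), (np.float64(326.0), np.float64(172.3)), (np.float64(321.7), np.float64(168.4))]
scene8 -0.015 [(np.float64(312.7), np.float64(173.3)), (np.float64(308.3), np.float64(169.3)), (np.float64(327.6), np.float64(169.0)), (np.float64(323.3), np.float64(165.1))]
wrist8 0.017 [(np.float64(243.5), np.float64(249.3)), (np.float64(242.7), np.float64(228.2)), (np.float64(320.3), np.float64(249.3)), (np.float64(321.1), np.float64(228.2))]
wrist8 0.005 [(np.float64(241.1), np.float64(256.6)), (np.float64(240.2), np.float64(234.4)), (np.float64(322.7), np.float64(256.6)), (np.float64(323.6), np.float64(234.4))]
wrist8 -0.005 [(np.float64(238.9), np.float64(263.5)), (np.float64(237.9), np.float64(240.2)), (np.float64(324.9), np.float64(263.5)), (np.float64(325.9), np.float64(240.2))]
wrist8 -0.015 [(np.float64(236.4), np.float64(271.1)), (np.float64(235.4), np.float64(246.7)), (np.float64(327.4), np.float64(271.2)), (np.float64(328.5), np.float64(246.7))]
```

View pics/b8.png

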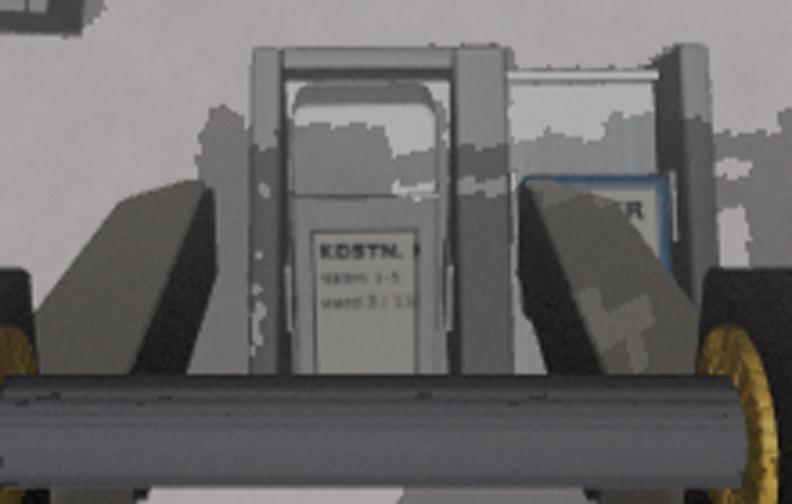

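View pics/a8b.png

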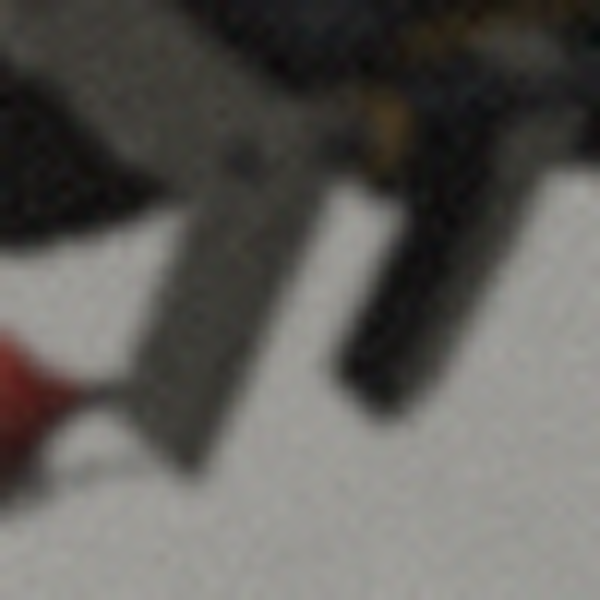

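Both views put the fingertips 4 mm behind the reported TCP, which agrees with the contact height. I'm approaching over the raised end.

Request:
{"method": "arm_command", "body": {"rows": [[0.01,-0.001,-0.03,0,0,0,0.45],[0.021,-0.003,-0.073,0,0,0,0.45],[0.021,-0.003,-0.073,0,0,0,0.45],[0.021,-0.003,-0.073,0,0,0,0.45],[0.021,-0.003,-0.073,0,0,0,0.45]]}}

```text
t: 7.97
tool_pos: [0.5408, -0.1766, 0.0638]
orientation: [3.023, -0.299, 0.646]
force: [0.9, 0.4, 0.9]
opening: 0.0513
```

```bash
python3 st.py 9; python3 -c "
from h import *
crop('scene9',280,130,370,235,6,'a9')
crop('wrist9',180,170,400,330,3.6,'b9')"
```

```text
8.0667 [-0.4887 -0.211   2.1703  0.174   0.7843  1.1811] [ 0.541  -0.1769  0.0647] [-0.0211  0.5386  0.3836] 0.05128308590469671
[[ 0.8941 -0.1952  0.4031]
 [-0.18   -0.9807 -0.0758]
 [ 0.4102 -0.0047 -0.912 ]]
stand mm [26.0065 26.3786 64.7454]
```

View pics/a9.png

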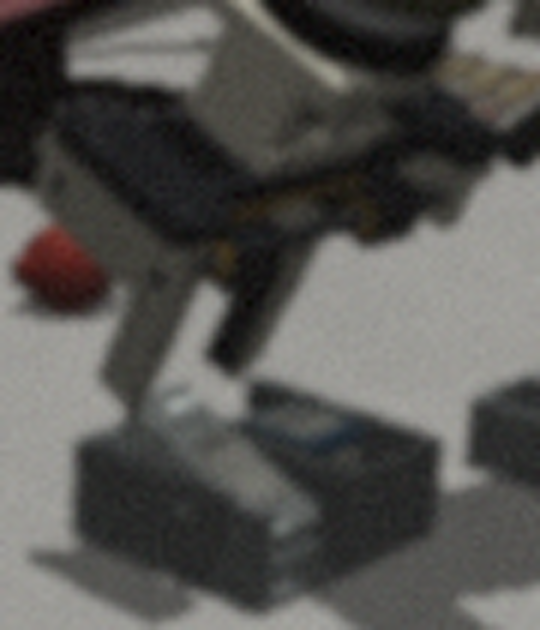

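View pics/b9.png

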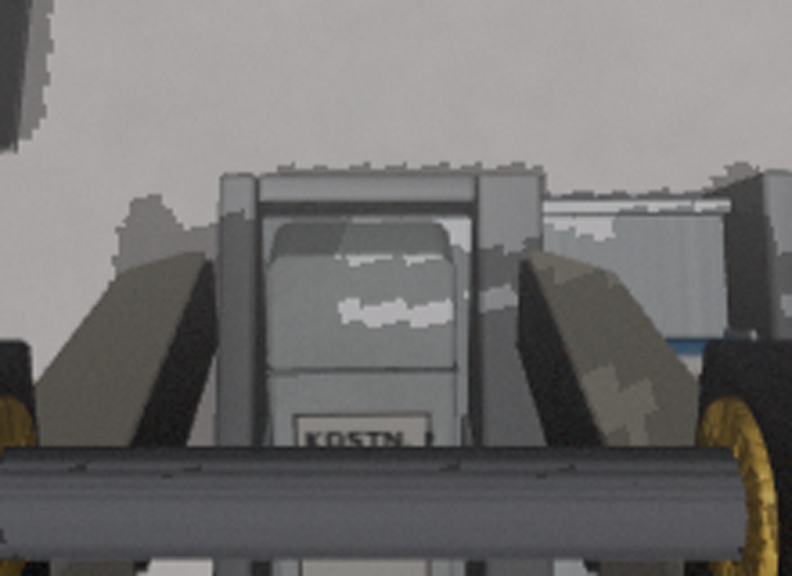

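Request:
{"method": "arm_command", "body": {"rows": [[0.001,0,-0.008,0,0,0,0.45],[0.002,0,-0.014,0,0,0,0.45],[0.003,0,-0.022,0,0,0,0.45],[0.003,0,-0.022,0,0,0,0.45],[0.003,0,-0.022,0,0,0,0.45]]}}

```text
t: 8.48
tool_pos: [0.5428, -0.1765, 0.0463]
orientation: [3.023, -0.3, 0.647]
force: [0.3, -0.7, 0.9]
opening: 0.051
```

```bash
python3 st.py 10; python3 -c "
from h import *
crop('scene10',280,130,370,235,6,'a10')
crop('wrist10',180,170,400,330,3.6,'b10')"
```

```text
8.5833 [-0.4859 -0.1726  2.1742  0.1803  0.7427  1.1739] [ 0.5433 -0.1768  0.047 ] [ 0.7556 -0.1537  0.2812] 0.05129035085523585
[[ 0.8942 -0.1952  0.4029]
 [-0.18   -0.9807 -0.0757]
 [ 0.4099 -0.0049 -0.9121]]
stand mm [28.1968 26.9139 46.9958]
```

View pics/a10.png

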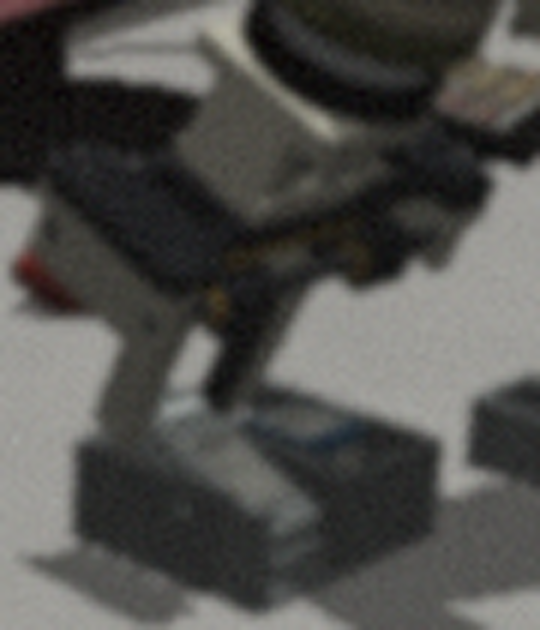

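View pics/b10.png

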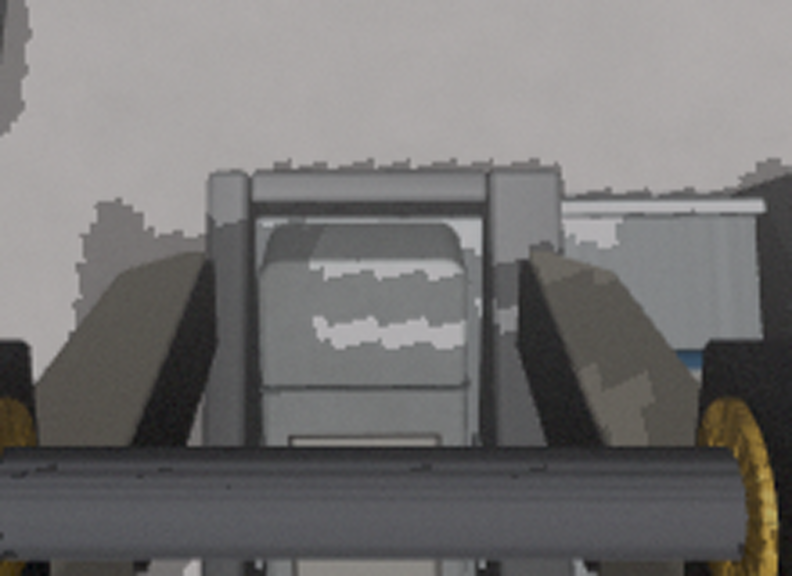

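Request:
{"method": "arm_command", "body": {"rows": [[0,0,0,0,0,0,0.6],[0,0,0,0,0,0,0.7],[0,0,0,0,0,0,0.8],[0,0,0,0,0,0,0.8],[0,0,0,0,0,0,0.8],[0,0,0,0,0,0,0.8]], "grip_force": 20}}

```text
t: 9.08
tool_pos: [0.5434, -0.1768, 0.0471]
orientation: [3.022, -0.299, 0.649]
force: [0.2, -0.4, 0.1]
opening: 0.0338
```

```bash
python3 st.py 11; python3 -c "
from h import *
crop('scene11',280,130,370,235,6,'a11')
crop('wrist11',180,170,400,330,3.6,'b11')"
```

```text
9.1833 [-0.4859 -0.1727  2.1741  0.1803  0.7426  1.1739] [ 0.5434 -0.1768  0.0471] [-1.732   0.3398  1.1936] 0.03354822604101523
[[ 0.8941 -0.1952  0.403 ]
 [-0.18   -0.9807 -0.0758]
 [ 0.4101 -0.0048 -0.912 ]]
stand mm [28.2953 26.8808 47.1138]
```

View pics/b11.png

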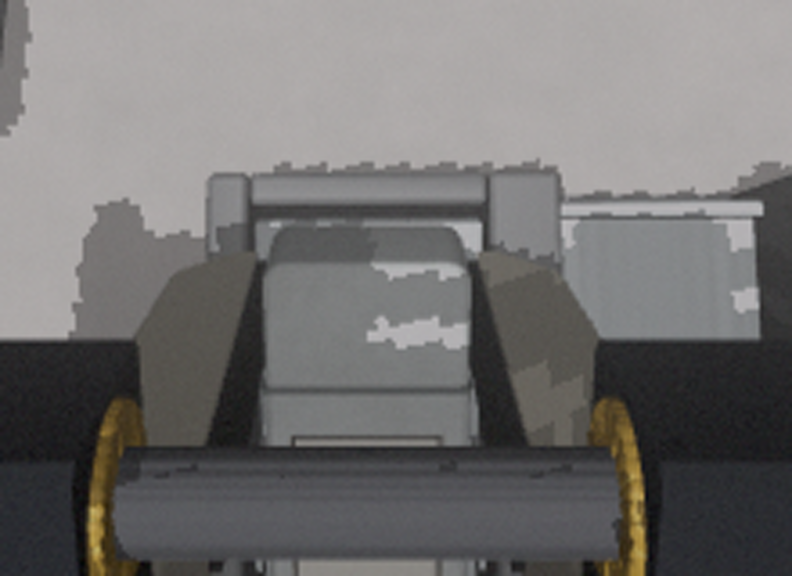

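Gripped: the opening stopped at 33.5 mm with both fingers on the sides. I'm lifting slowly.

Request:
{"method": "arm_command", "body": {"rows": [[0,0,0.01,0,0,0,0.8],[0,0,0.02,0,0,0,0.8],[0,0,0.035,0,0,0,0.8],[0,0,0.05,0,0,0,0.8],[0,0,0.07,0,0,0,0.8],[0,0,0.09,0,0,0,0.8],[0,0,0.12,0,0,0,0.8],[0,0,0.14,0,0,0,0.8],[0,0,0.14,0,0,0,0.8],[0,0,0.14,0,0,0,0.8]]}}

```text
t: 10.02
tool_pos: [0.5442, -0.1773, 0.1611]
orientation: [3.02, -0.299, 0.653]
force: [0.4, 0.2, -0.3]
opening: 0.0337
```

```bash
python3 st.py 12; python3 -c "
from h import *
crop('scene12',250,60,390,240,4,'a12')
"
```

```text
10.1167 [-0.486  -0.3292  2.0834  0.1456  0.988   1.2268] [ 0.5427 -0.1766  0.158 ] [ 0.0557  0.5818 -1.2637] 0.033766473483330554
[[ 0.8947 -0.1952  0.4018]
 [-0.1802 -0.9808 -0.0752]
 [ 0.4088 -0.0051 -0.9126]]
stand mm [ 27.6105  27.0305 158.023 ]
```

View pics/a12.png

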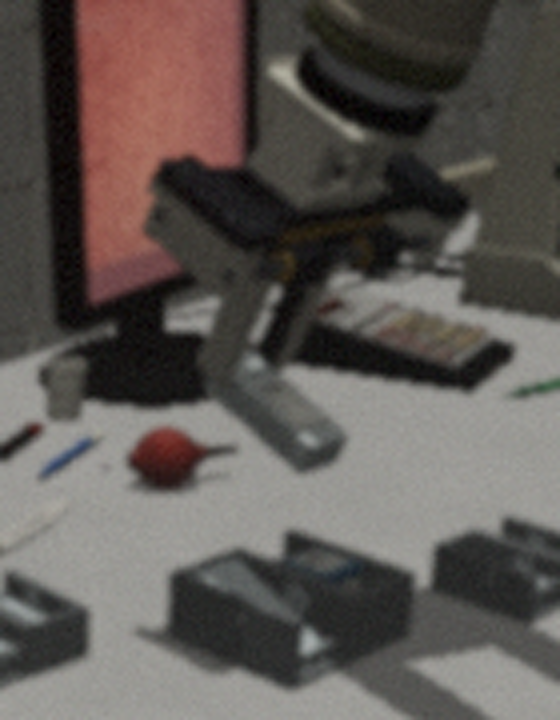

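View pics/wrist12.png

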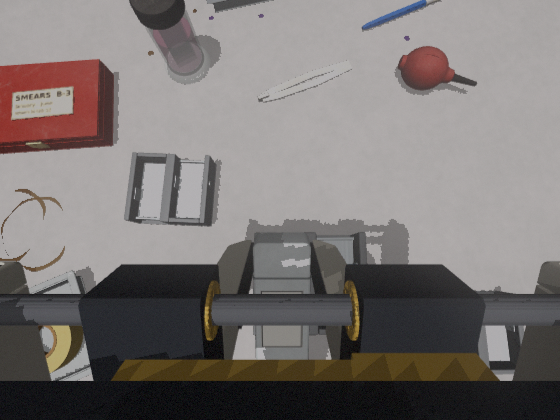

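The mailer is held firmly, square in the fingers, and the cover glass box is undisturbed. Now I'm levelling and moving toward the tray.

Request:
{"method": "arm_command", "body": {"rows": [[0,0,0.01,0.04,0.2,0,0.8],[0,0.02,0.01,0.08,0.4,0,0.8],[0,0.05,0.01,0.12,0.6,0,0.8],[-0.01,0.08,0.01,0.156,0.785,0,0.8],[-0.02,0.12,0.01,0.156,0.785,0,0.8],[-0.03,0.16,0.01,0.156,0.785,0,0.8],[-0.04,0.2,0.01,0.156,0.785,0,0.8],[-0.04,0.24,0.01,0.156,0.785,0,0.8],[-0.04,0.28,0.01,0.156,0.785,0,0.8],[-0.04,0.3,0.01,0.156,0.785,0,0.8],[-0.04,0.3,0.01,0.156,0.785,0,0.8]]}}

```text
t: 11.03
tool_pos: [0.5094, 0.0667, 0.1641]
orientation: [-3.122, 0.305, 0.001]
force: [0.5, 0.0, 0.6]
opening: 0.0337
```

Request:
{"method": "arm_command", "body": {"rows": [[0,0.02,0,0,0,0.2,0.8],[-0.01,0.04,0,0,0,0.4,0.8],[-0.02,0.06,0,0,0,0.6,0.8],[-0.02,0.08,0,0,0,0.8,0.8],[-0.03,0.1,0,0,0,1,0.8],[-0.03,0.1,0,0,0,1,0.8]]}}

```text
t: 11.53
tool_pos: [0.4837, 0.1479, 0.1626]
orientation: [-3.092, -0.524, 0.008]
force: [-0.8, -0.2, -0.5]
opening: 0.0338
```

Request:
{"method": "arm_command", "body": {"rows": [[0,0.01,0,0,0,0.2,0.8],[0,0.02,0,0,0,0.4,0.8],[0,0.03,0,0,0,0.6,0.8],[0,0.04,0,0,0,0.8,0.8],[0,0.05,0,0,0,1,0.8],[0,0.05,0,0,0,1,0.8]]}}

```text
t: 12.03
tool_pos: [0.4834, 0.1877, 0.1615]
orientation: [-2.85, -1.311, 0.012]
force: [1.4, -0.1, -1.1]
opening: 0.034
```

Request:
{"method": "arm_command", "body": {"rows": [[0,0.01,0,0,0,0.2,0.8],[0,0.02,0,0,0,0.4,0.8],[0,0.03,0,0,0,0.6,0.8],[0,0.04,0,0,0,0.8,0.8],[0,0.05,0,0,0,1,0.8],[0,0.05,0,0,0,1,0.8],[0,0.05,0,0,0,1,0.8]]}}

```text
t: 12.62
tool_pos: [0.4834, 0.2268, 0.1608]
orientation: [-2.422, -1.998, 0.016]
force: [-0.4, -0.1, -0.9]
opening: 0.034
```

```bash
python3 st.py 13; python3 -c "
from h import *
snap('top','top13')
crop('scene13',130,120,330,330,3.5,'a13')
"
```

```text
12.7167 [ 0.3433 -0.0064  1.7298 -0.0013  1.4279  0.5339] [0.4835 0.2267 0.161 ] [-0.3522  0.9523 -0.8552] 0.03369587256629206
[[ 0.1892  0.9819 -0.0087]
 [ 0.9819 -0.1893 -0.0045]
 [-0.0061 -0.0077 -1.    ]]
stand mm [-109.0677  410.9843  161.0218]
```

View pics/scene13.png

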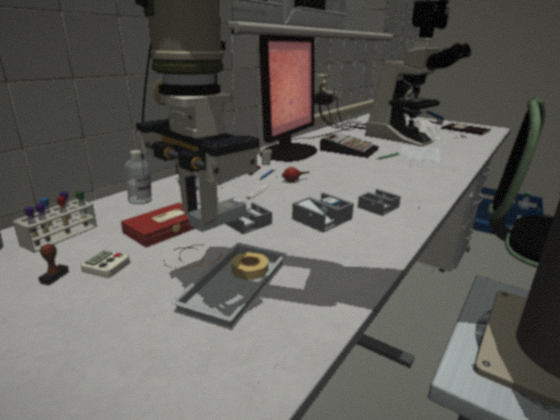

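View pics/wrist13.png

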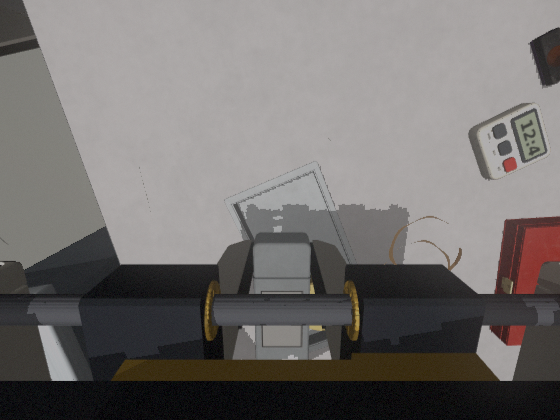

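```bash
python3 - <<'E'
from h import *
np.set_printoptions(precision=4,suppress=True)
A=onz('wrist13',317,163,.021);B=onz('wrist13',226,200,.021);print(A,B,np.linalg.norm(A-B))
d=A-B;print(np.degrees(np.arctan2(d[1],d[0])))
# top0: TL=(.5267,.2617), BL=(.421,.2388)
m=(A+B)/2;yd=np.array([-d[1],d[0],0])/np.linalg.norm(d);print('centre',m-yd*.1095)
crop('top13',120,180,260,280,5,'c13')
E
```

```text
[0.5257 0.2583 0.021 ] [0.4232 0.2377 0.021 ] 0.10455134871098241
11.38976264455832
centre [0.4961 0.1407 0.021 ]
```

View pics/c13.png

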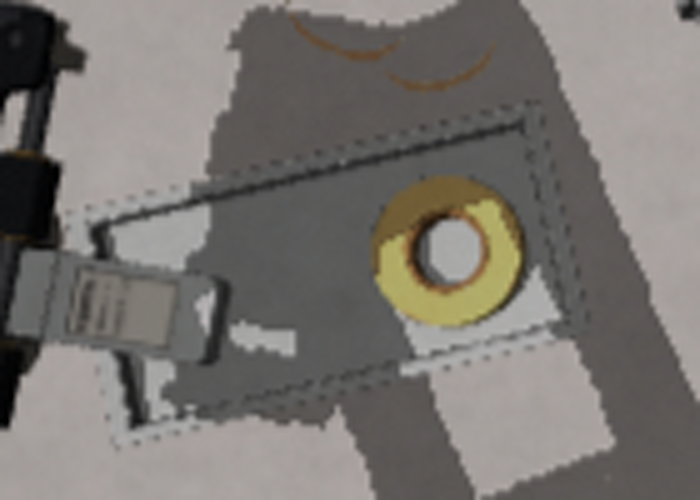

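Request:
{"method": "arm_command", "body": {"rows": [[0,-0.003,-0.01,0,0,0.2,0.8],[0,-0.006,-0.02,0,0,0.4,0.8],[-0.003,-0.01,-0.03,0,0,0.6,0.8],[-0.003,-0.0135,-0.05,0,0,0.767,0.8],[-0.003,-0.0135,-0.08,0,0,0.767,0.8],[-0.003,-0.0135,-0.11,0,0,0.767,0.8],[-0.003,-0.0135,-0.13,0,0,0.767,0.8],[-0.003,-0.0135,-0.135,0,0,0.767,0.8],[-0.003,-0.0135,-0.135,0,0,0.767,0.8]]}}

```text
t: 13.52
tool_pos: [0.4799, 0.2151, 0.0517]
orientation: [-1.975, -2.441, 0.019]
force: [0.5, -0.2, -1.2]
opening: 0.034
```

```bash
python3 st.py 14; python3 -c "
from h import *
snap('top','top14')
crop('scene14',130,150,310,340,3.5,'a14')
crop('top14',120,180,260,280,5,'c14')
"
```

```text
13.6167 [ 0.3279  0.0843  1.8423 -0.0053  1.222   0.1188] [0.4818 0.2159 0.0542] [-0.2148  0.2869  0.1206] 0.033525599420325826
[[-0.2093  0.9778 -0.0051]
 [ 0.9778  0.2093 -0.007 ]
 [-0.0058 -0.0064 -1.    ]]
stand mm [-108.6157  400.1489   54.2136]
```

View pics/a14.png

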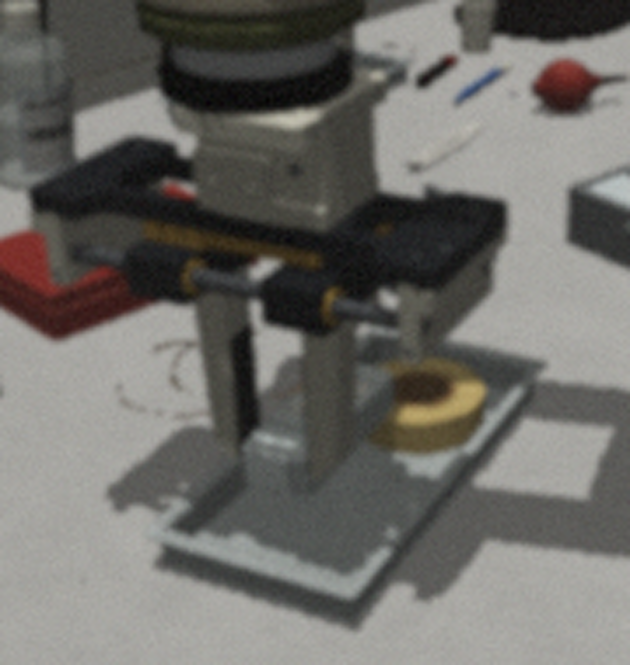

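View pics/c14.png

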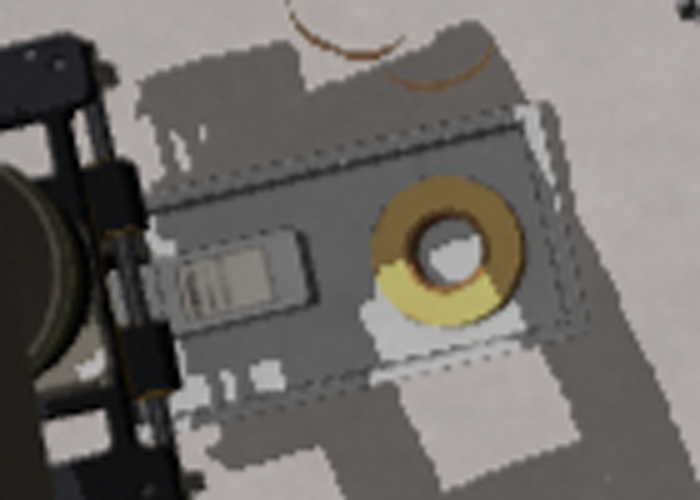

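View pics/wrist14.png

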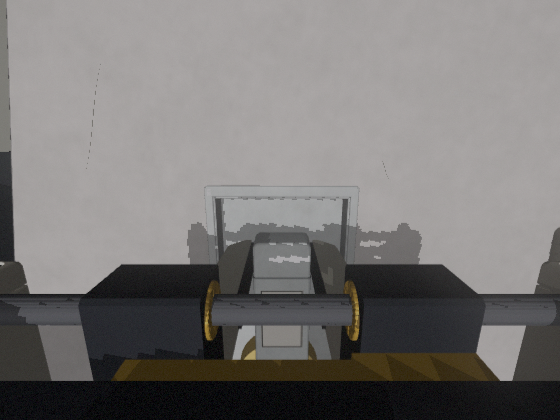

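Aligned with the tray, and clear of the roll and the walls. I'm lowering slowly.

Request:
{"method": "arm_command", "body": {"rows": [[0,0,-0.01,0,0,0,0.8],[0,0,-0.02,0,0,0,0.8],[0,0,-0.03,0,0,0,0.8],[0,0,-0.04,0,0,0,0.8],[0,0,-0.047,0,0,0,0.8],[0,0,-0.047,0,0,0,0.8]]}}

```text
t: 14.17
tool_pos: [0.4807, 0.2157, 0.015]
orientation: [-1.974, -2.443, 0.016]
force: [0.0, -0.1, -1.0]
opening: 0.034
```

Request:
{"method": "arm_command", "body": {"rows": [[0,0,-0.003,0,0,0,0.8],[0,0,-0.003,0,0,0,0.8]]}}

```text
t: 14.33
tool_pos: [0.4801, 0.2155, 0.0118]
orientation: [-1.974, -2.442, 0.018]
force: [-1.1, 0.5, -0.0]
opening: 0.0339
```

Request:
{"method": "arm_command", "body": {"rows": [[0,0,-0.002,0,0,0,0.8],[0,0,-0.002,0,0,0,0.8]]}}

```text
t: 14.5
tool_pos: [0.4806, 0.2156, 0.0108]
orientation: [-1.974, -2.443, 0.017]
force: [-0.1, -0.2, 1.3]
opening: 0.0337
```

Request:
{"method": "arm_command", "body": {"rows": [[0,0,-0.002,0,0,0,0.8],[0,0,-0.002,0,0,0,0.8]]}}

```text
t: 14.67
tool_pos: [0.4812, 0.2158, 0.0106]
orientation: [-1.975, -2.443, 0.016]
force: [-3.9, -0.4, 8.9]
opening: 0.0337
```

```bash
python3 st.py 15; python3 -c "
from h import *
crop('scene15',150,200,290,330,5,'a15')
"
```

```text
14.7667 [ 0.328   0.1468  1.864  -0.0057  1.139   0.1192] [0.4815 0.2158 0.0107] [-2.9739 -1.7889  8.8144] 0.03399011422814706
[[-0.2097  0.9778 -0.0061]
 [ 0.9778  0.2096 -0.0075]
 [-0.0061 -0.0076 -1.    ]]
stand mm [-108.9266  399.9775   10.6526]
```

View pics/a15.png

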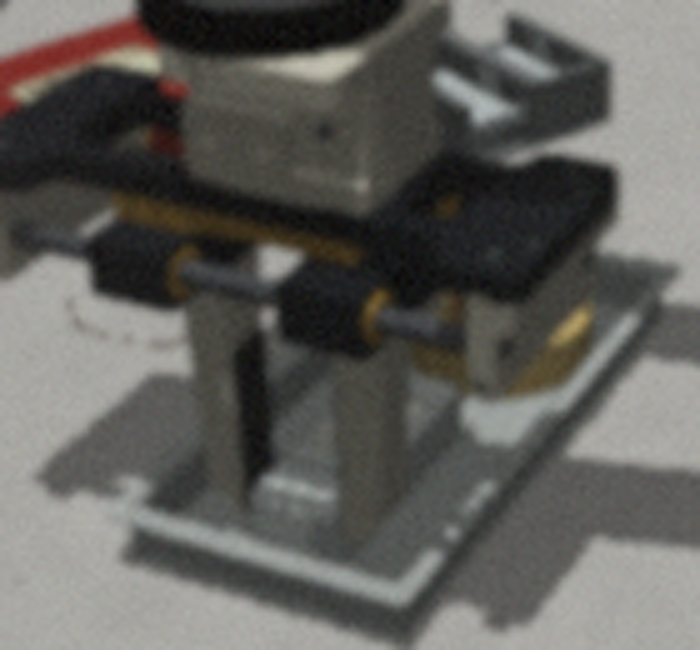

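Touched down at the predicted height (force 9 N). I'm easing up slightly, opening part-way, then lifting.

Request:
{"method": "arm_command", "body": {"rows": [[0,0,0.001,0,0,0,0.8],[0,0,0.001,0,0,0,0.6],[0,0,0.001,0,0,0,0.5],[0,0,0.001,0,0,0,0.5],[0,0,0.001,0,0,0,0.5],[0,0,0.001,0,0,0,0.5]]}}

```text
t: 15.27
tool_pos: [0.4813, 0.2158, 0.0113]
orientation: [-1.975, -2.443, 0.016]
force: [-0.1, 0.5, -0.2]
opening: 0.0466
```

Request:
{"method": "arm_command", "body": {"rows": [[0,0,0.01,0,0,0,0.5],[0,0,0.03,0,0,0,0.5],[0,0,0.06,0,0,0,0.5],[0,0,0.1,0,0,0,0.5],[0,0,0.15,0,0,0,0.5],[0,0,0.2,0,0,0,0.5],[0,0.05,0.24,0,0,0,0.5],[0,0.1,0.24,0,0,0,0.5],[0,0.15,0.24,0,0,0,0.5],[0,0.15,0.24,0,0,0,0.5]]}}

```text
t: 16.1
tool_pos: [0.4808, 0.3416, 0.2051]
orientation: [-1.97, -2.446, 0.009]
force: [0.4, -0.3, 0.4]
opening: 0.0463
```

```bash
python3 st.py 16; python3 - <<'E'
from h import *
snap('top','top16')
crop('scene16',150,180,380,330,3.4,'a16')
crop('top16',120,180,380,280,3,'c16')
E
```

```text
16.2 [ 0.5269  0.1116  1.5295 -0.0034  1.51    0.3128] [0.4807 0.3374 0.2034] [0.489  0.2572 0.3638] 0.046710277768234526
[[-0.2127  0.9771 -0.0065]
 [ 0.9771  0.2126 -0.0078]
 [-0.0062 -0.008  -0.9999]]
stand mm [-133.3109  519.0317  203.4405]
```

View pics/a16.png

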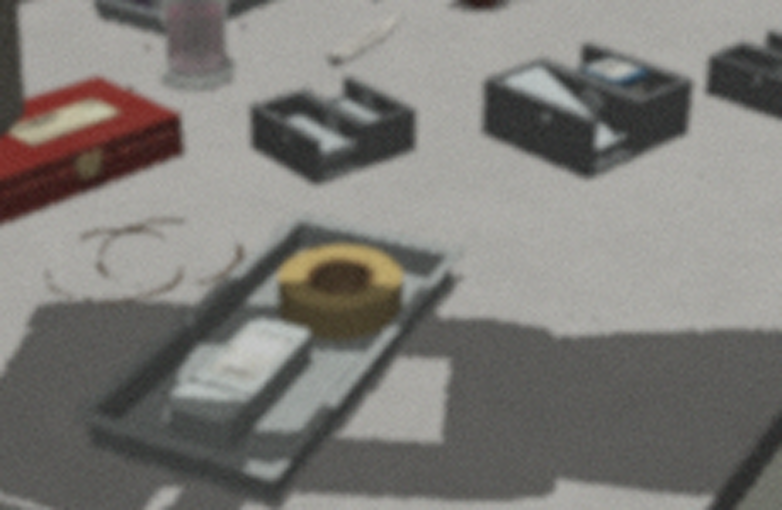

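View pics/c16.png

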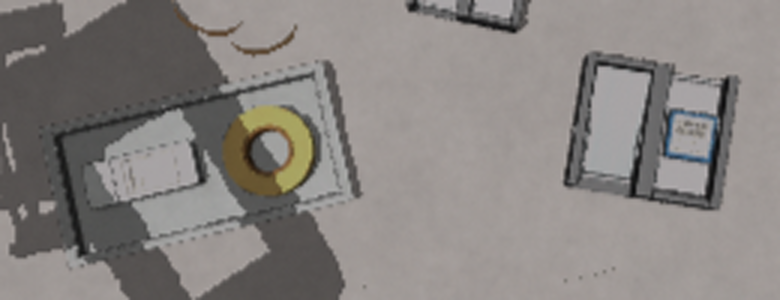

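```bash
python3 - <<'E'
from h import *
np.set_printoptions(precision=4,suppress=True)
p=onz('top16',168,238.2,.022);d=p[:2]-[.4965,.1412];a=np.radians(12)
print('mailer',p,'tray',d@[np.cos(a),np.sin(a)],d@[-np.sin(a),np.cos(a)])
t=onz('top16',120+269/3,180+150/3,.021);print('tape',t,'dist',np.linalg.norm(p[:2]-t[:2]))
print(robot.read_state()['t']); ticket.close_job()
E
```

```text
mailer [0.488  0.1831 0.022 ] tray 0.0004238659292816169 0.04270928813278494
tape [0.5041 0.0891 0.021 ] dist 0.09528890598874885
16.25
the job is handed in; nothing more can be done
```

The mailer now lies flat and right side up in the free half of the tray, and I handed the job in at 16.25 s. I pressed the mailer's open end down to the tilt stop and let go. I then gripped the raised end, levelled the mailer, turned it along the tray, set it down by force and released it.

**Last checks:**
- **Mailer:** it looks flat in both views. The top view puts its centre at tray x 0.4 mm, y 43 mm, about 95 mm from the tape roll's centre. I judged its flatness and final height by eye and did not measure them. It touched down at TCP z 0.0106 m, against 0.010 m predicted for the mailer flat on the floor.
- **Tape roll:** measured within 2 mm of its starting position, which is within reading error.
- **Cover glass box:** it still sits in nest b and looks undisturbed, judged by eye only.
- **Robot:** the arm is clear of everything, with the TCP at z 0.20 m and no contact force.

**One disagreement:** the pictures and the contact heights put the fingertips about 4 mm behind the reported TCP, not 17 mm ahead as stated. I used the measured value throughout.

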